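Shut and pin a split glass-blowing mould

ROBOT

A 6-joint arm with a two-finger parallel gripper is mounted at the origin on the work surface. World frame = base frame: x ahead of the robot, y to its left, z up, the work surface at z = 0. Lengths are in m, angles in degrees, forces in N, time in s.
With the tool pointing down it reaches from about 0.3 to 0.875 m from the base axis. Payload 6.4 kg.
Tool frame: the origin (TCP) lies at the very end of the fingers, on their centre line; the grasp point (between the pads) lies 19 mm behind it; x points along the fingers, y is the direction in which the jaws open and shut, and the axes are right-handed (so a half turn about x gives the same grasp; the last joint's range is limited). The gripper opens to 88 mm and grips with 3 to 60 N. Pads are 18 mm wide; open, the fingers measure 123 mm over their backs; the gripper's body (75 mm by 187 mm) begins 45 mm behind the grasp point.
Start: joints at [63.524, 10.359, 92.074, -0, 77.567, -11.82], TCP at [0.145, 0.556, 0.239] pointing down, gripper open.
Joint ranges: [-171.53, 171.53], [-51.25, 118.39], [17.06, 147.69], [-65.23, 245.23], [0, 150.52], [-178.68, 178.68]. Speed limits (degrees/s): [147.25, 147.25, 172.46, 180, 180, 180].

INTERFACE

Orientations are given as a 3x3 rotation matrix whose columns are the frame's x, y, z axes.
In Python, from plant import monitor, read_camera, camera_model, workorder gives the robot as it stands.
- The arm moves only by the tool drive_tool, never from a script. Its argument "moves" is a list of rows, each an object of numbers: "gripper": the finger opening in mm, from 0 to 88.1; "tx", "ty", "tz": the shift along the world's x, y, z in mm; "rx", "ry", "rz": the turn, a rotation vector about the world's x, y, z in degrees. A call has 1 to 12 rows; each row shifts and turns the commanded pose from where the row before left it; what a row does not reach is not made up. A row lasts 1/10 s, in which the tool goes at most 50 mm and 8.59 degrees, less where a joint would pass 70% of its speed; a pose out of reach is approached as far as the arm can. A call is refused whole if a number of a shift passes 50 or a number of a turn 8.59, either way. A call with a gripper value outside its range is refused whole. The fingers move at their own pace and stop on an object; "force" is the grip in N (left out, the last holds). Time passes only in rows, so rows that do not move let the fingers close. It gives the time, the measured TCP pose, the force and the opening at its end, in the units of the state.
- monitor.state(): the state, without advancing time (a new reading comes with each control period).
- read_camera(name): name is "scene" or "top" or "wrist"; returns (picture, depth): 384x512x3 uint8, blue, green, red; 384x512 float32, m along the optical axis (not along the pixel's ray), 0 where there is no reading.
- camera_model(name): a dict with "fx", "fy", "cx", "cy" (pixels), "eye" and "orientation" of the camera in the world. Camera axes: x right, y up, looking along -z (the intrinsics and any distortion apply to the point x, -y, -z); pixel columns grow to the right and rows downward; lengths in m; the calibration is good to about 2 mm. A picture is of the moment at which its call begins: read the wrist's pose just before it. camera_model takes no time and is no camera call; for the wrist camera it gives the pose at the moment of the call.
- workorder.sign_off(): hands the job in, once; it reports no verdict.
The state is a dict: "clock": time; "q": joint angles; "joint_velocities": joint speeds; "joint_torque": joint torques, N m; "tool_pos": TCP position; "orientation": TCP orientation; "force": force on the tool from outside, world axes, zero at the start; "wrist_torque": the same for the moment, N m; "gripper_width": opening from 0.0 (shut) to 1.0 (fully open).
Only numpy, scipy, OpenCV 4.12 (cv2) and the standard library are available. Lean on these libraries where they do the work, as an engineer would, in place of code of your own. Each camera call takes 0.05 s, during which the arm holds its last target.

TASK

Get the graphite blow mould ready for the next gather: ease its open half shut against the fixed half without slamming it, then swing the brass hasp over the staple until it lies flat. Then take the red-knobbed locking pin from the wooden block and push it upright down through the staple's loop until its collar rests on the staple, and leave it there with everything shut. Leave the tumbler, the jar, the cork paddle and the wood-handled reamer where they are.

Things in the scene. Friction and masses are not known exactly. Their poses are not given: they have to be found in the camera images.
- mould: fixed part of a dark graphite split mould on a steel base plate; block tops 116 mm above the bench. Origin: under the round cavity's centre, at bench height. x runs along the seam from hinge end to hasp end (roughly away from the robot), y into the fixed half, z up. Each half is 136 x 62 mm; the hasp-end faces lie at x = 68 mm. Bar handles stick out 35 mm from both outer faces at x = -30 mm.
- mould_half (a joint): angle (rad) of the moving graphite half, on the mould's -y side, about the upright hinge at x = -78 mm, y = 0 of the mould: 0 fully shut (its stop), up to 1.3 open; opening swings its hasp end to the mould's -y side, clockwise from above. 1.2 kg; stays where it is left; about 3 N on its outer face near the hasp end moves it.
- half_hinge (a point): point on the upright hinge axis of the moving half, 85 mm above the bench; its axes turn with the half (x along the half from the hinge to the hasp end, y from its outer face to its seam face)
- half_push (a point): point on the flat outer face of the moving half, 85 mm above the bench, 110 mm along the half from the hinge axis and 62 mm off its seam face: a clear place to push it shut, towards the +y of its own axes, which turn with the half. The face is flat and clear from 35 mm nearer the hinge to 35 mm nearer the hasp end.
- hasp (a joint): angle (rad) of the hasp about its upright hinge on the hasp end of the moving half: 0 flat over the staple (its stop), 1.57 sticking straight out, at most 2.4, folded back to the outer side (clockwise from above). Stays where it is left; about 1.5 N at hasp_push swings it. It passes over the staple only when the half is shut.
- hasp_hinge (a point): point on the hasp's upright hinge axis at the middle of its height, 94 mm above the bench; with the half shut it is at x = 73 mm, y = -46 mm of the mould. Its axes turn with the hasp: y along the plate from hinge to free end, x out of its outer face.
- hasp_push (a point): point on the outer face of the brass hasp, 36 mm from its hinge axis, 94 mm above the bench. Push here, against the x of its own axes, to shut it. The hasp is a plate 6 mm thick, 44 mm tall, 108 mm long from the axis: solid from 5 to 63 mm, then a 35 x 25 mm slot that goes over the staple, then a 10 mm end bar.
- staple_loop (a point): centre of the loop's 13 x 13 mm upright passage, at the staple's top, 104 mm above the bench; x = 89.5, y = 32 mm of the mould, axes as the mould's. The staple is a steel lug on the fixed half's hasp end, 25 mm wide, 20 mm tall, sticking out 34 mm; passage open above and below, outside the shut hasp (outer face at x = 76 mm).
- pin_block: fixed pale wooden block 64 x 170 x 60 mm with a row of three upright 13 mm holes along its y axis, at -56, 0 and +56 mm; origin under its centre. The locking pin and the reamer stand in the outer two, either way round; the middle one is empty.
- pin_knob (a point): centre of the red knob (22 mm across, 30 mm tall: grip here) on top of the steel locking pin, 0.1 kg. Below the knob a collar 18 mm across, 20 mm tall, its underside 35 mm below this point; then a shank 10 mm across, 52 mm long, tapered foot 87 mm below this point. It stands in the block, collar on the block's top. z: pin axis, up.
- pin_foot (a point): centre of the foot (lower end) of the locking pin; z along the pin, up. The collar's underside is 52 mm above it.
- reamer_handle (a point): middle of the dark wooden handle (21 mm across, 45 mm tall, brass collar under it) of a reamer standing in the other outer hole of the block; leave it there
- tumbler: green glass tumbler, a finished piece, 74 mm across and 95 mm tall; origin at the centre of its underside; leave it alone
- frit_jar: amber jar with a white lid, 72 mm across and 100 mm tall; origin at the centre of its underside; leave it alone
- paddle: cork paddle lying flat, cork blade 100 x 85 mm, 18 mm high, wooden handle 22 mm thick; origin between blade and handle, at bench height, x towards the blade; leave it alone
Not all that is in view belongs to the job. There is more than one size of the part that bears pin_knob; the job needs the smallest.

How it is judged (in metres and radians):
On the way, in this order (a step that is already met when the one before it is completed fails the run):
1. the moving half is pushed shut (within 0.03 rad) while the hasp is still swung clear of the staple (value of joint mould_half below 0.03 rad and value of joint hasp above 0.5 rad), for 0.1 s.
2. the hasp lies flat over the staple (within 0.06 rad) with the half shut, the pin not yet in the loop (value of joint mould_half below 0.03 rad and value of joint hasp below 0.06 rad and distance between pin_foot and staple_loop above 0.08 m), for 0.1 s.
At the end, for the whole second after the job is handed in: moving half shut within 0.03 rad, hasp flat over the staple within 0.08 rad, the locking pin upright (within 0.17 rad) through the staple's loop with its collar down on the staple (within 4 mm), released and at rest (value of joint mould_half below 0.03 rad and value of joint hasp below 0.08 rad and z of pin_foot in the frame of staple_loop between -0.056 and -0.048 m and horizontal distance between pin_foot and staple_loop below 0.012 m and horizontal distance between pin_knob and staple_loop below 0.01 m and angle between pin_knob's own z axis and vertical below 0.17 rad and linear speed of lock_pin below 0.02 m/s); the robot touches nothing.
It fails at once if the moving half is slammed (closing faster than 1.5 rad/s over its last 0.15 rad) (value of joint mould_half below 0.15 rad and velocity of joint mould_half below -1.5 rad/s).
It fails at once if the tumbler is shifted by more than 20 mm or tipped (distance of tumbler from where it was at the start of the episode above 0.02 m or angle between tumbler's own z axis and vertical above 0.3 rad).
It fails at once if the jar is shifted by more than 20 mm or tipped (distance of frit_jar from where it was at the start of the episode above 0.02 m or angle between frit_jar's own z axis and vertical above 0.3 rad).
It fails at once if the paddle is shifted by more than 20 mm (distance of paddle from where it was at the start of the episode above 0.02 m).
It fails at once if the reamer is moved out of its place by more than 20 mm (distance of reamer_handle from where it was at the start of the episode above 0.02 m).
It also fails if it takes over 72 s, if anything falls off the work surface, if the arm or the gripper's body presses on something with over 40 N, if the wrist force passes 120 N, or if a joint passes its speed limit or range.

## Working session

There is one attempt and no reset: what is moved stays moved. The work goes in short steps, Python scripts to look and compute and a tool call to move; the robot and the scene stay as the last step left them, time stands still between calls to the robot, and variables do not carry over. Pictures are saved under pics/ and viewed, and the job is handed in when it is done.

Besides the shell and the picture viewer there is one more tool, called after "Request:" as name(argument=value, ...) on one line, values as JSON. drive_tool: Moves the arm, as the interface text tells. Its arguments: {"type":"object","properties":{"moves":{"type":"array"},"force":{"type":"number"}},"required":["moves"]}

```bash
mkdir -p pics; ls; python3 - <<'E'
from plant import monitor, read_camera, camera_model
import cv2,numpy as np
print(monitor.state())
for n in("scene","top","wrist"):
    m=camera_model(n);print(n,m)
    p,d=read_camera(n);cv2.imwrite(f"pics/{n}0.png",p);np.save(f"{n}0.npy",d)
    print(d.min(),d.max())
E
```

```text
pics
{'clock': 0.0, 'q': array([ 6.35255009e+01,  1.04019166e+01,  9.21288194e+01, -1.02187658e-03,
        7.75656914e+01, -1.18195583e+01]), 'joint_velocities': array([-0.01974589, -0.01351838, -0.02354229, -0.05289229, -0.0091392 ,
       -0.0053245 ]), 'joint_torque': array([ 1.42367171e-04, -4.33866727e+01, -3.41853726e+01,  7.02439877e-02,
        3.85770143e-02, -1.39214449e-04]), 'tool_pos': array([0.14522581, 0.55583507, 0.23783382]), 'orientation': array([[-7.34678949e-04,  2.52992842e-01,  9.67467871e-01],
       [-1.51425046e-03,  9.67466742e-01, -2.52993696e-01],
       [-9.99998584e-01, -1.65085781e-03, -3.27682922e-04]]), 'force': array([ 0.21744189,  0.15492745, -0.04203214]), 'wrist_torque': array([0.02551239, 0.06987199, 0.00569396]), 'gripper_width': 1.0006508527400169}
scene {'fx': 350.84785429154897, 'fy': 350.84785429154897, 'cx': 254.05162590051145, 'cy': 187.86977995896842, 'eye': array([0.85922011, 0.58745788, 0.86854266]), 'orientation': array([[-0.86916415, -0.37984538,  0.31665622],
       [ 0.49444817, -0.65631606,  0.56988617],
       [-0.00864206,  0.65189472,  0.75826024]])}
0.0 3.6822155
top {'fx': 439.3944891058828, 'fy': 439.3944891058828, 'cx': 258.87111712784935, 'cy': 193.8661901805713, 'eye': array([0.35564563, 0.0111918 , 1.2664805 ]), 'orientation': array([[-0.02286097,  0.98487139, -0.17177228],
       [-0.99960103, -0.02536868, -0.01241784],
       [-0.01658761,  0.17141986,  0.98505842]])}
0.0 2.2588096
wrist {'fx': 303.99501273355713, 'fy': 303.99501273355713, 'cx': 255.97712870897954, 'cy': 190.22744725434632, 'eye': array([0.06371196, 0.57728042, 0.38404075]), 'orientation': array([[ 0.25335066, -0.91538915, -0.31285163],
       [ 0.96737185,  0.2389766 ,  0.08415397],
       [-0.00226941, -0.32396432,  0.94606658]])}
0.0 1.3153609
```

View pics/scene0.png

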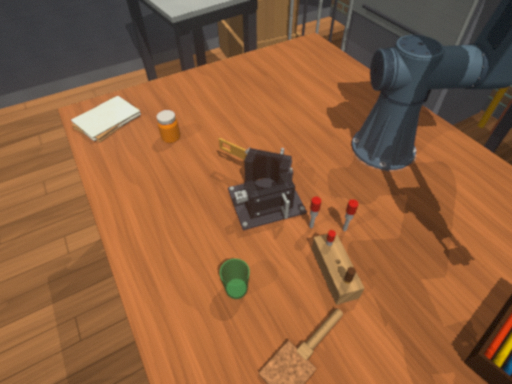

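View pics/top0.png

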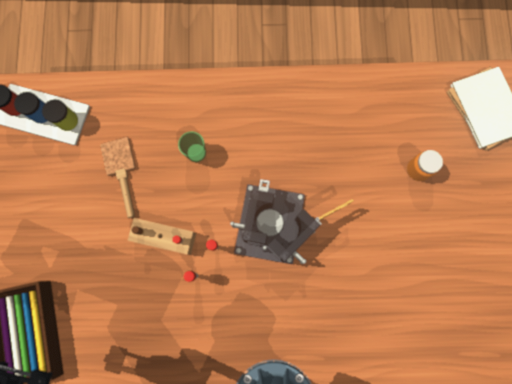

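View pics/wrist0.png

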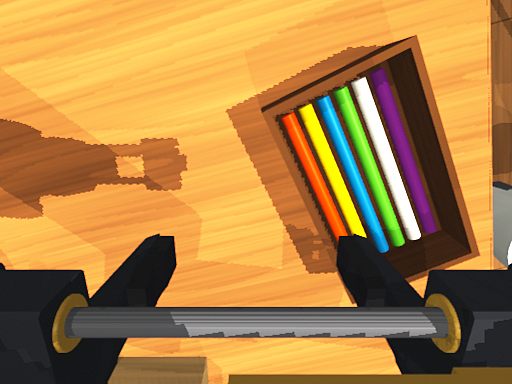

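The red-knobbed candidates are at top (177,239), in the wooden block, and at (212,245) and (190,276), standing on the bench. I expect the block one to be the right pin, and I'll check it in enlarged crops and measure.

```bash
cat > h.py <<'E'
import numpy as np,cv2
from plant import monitor, read_camera, camera_model
def cloud(n,d,m=None):
    m=m or camera_model(n)
    v,u=np.mgrid[0:d.shape[0],0:d.shape[1]]
    P=np.stack([(u-m['cx'])/m['fx']*d,-(v-m['cy'])/m['fy']*d,-d],-1)
    W=P@np.array(m['orientation']).T+m['eye']
    W[d<=0]=np.nan
    return W
def proj(n,X,m=None):
    m=m or camera_model(n)
    p=(np.atleast_2d(X)-m['eye'])@m['orientation']
    return np.c_[m['cx']-m['fx']*p[:,0]/p[:,2], m['cy']+m['fy']*p[:,1]/p[:,2]]
def ray(n,u,v,z,m=None):
    m=m or camera_model(n)
    r=np.array(m['orientation'])@np.array([(u-m['cx'])/m['fx'],-(v-m['cy'])/m['fy'],-1])
    e=np.array(m['eye']); return e+r*(z-e[2])/r[2]
E
python3 - <<'E'
from h import *
p=cv2.imread('pics/top0.png');d=np.load('top0.npy')
s=cv2.imread('pics/scene0.png')
a=cv2.resize(p[170:290,115:365],None,fx=3.2,fy=3.2,interpolation=cv2.INTER_CUBIC);cv2.imwrite('pics/topc.png',a)
a=cv2.resize(s[130:310,205:385],None,fx=3.3,fy=3.3,interpolation=cv2.INTER_CUBIC);cv2.imwrite('pics/scenec.png',a)
for n,im in(("top",p),("scene",s)):
    W=cloud(n,np.load(n+'0.npy'))
    b,g,r=[im[...,i].astype(int) for i in range(3)]
    m=((r>110)&(g<70)&(b<70)).astype(np.uint8)
    k,l,st,c=cv2.connectedComponentsWithStats(m)
    for i in range(1,k):
        if st[i,4]>15:
            q=W[l==i];print(n,st[i],c[i].round(1),np.nanmedian(q,0).round(3),np.nanmax(q[:,2]).round(3))
E
```

```text
top [176 237   5   6  27] [178.  239.6] [0.44  0.242 0.108] 0.113
top [207 241  11   9  64] [212.7 245.1] [0.423 0.147 0.13 ] 0.135
top [185 271  10  10  76] [190.1 275.9] [0.346 0.206 0.13 ] 0.136
scene [339  83  35  21 206] [358.2  91.6] [-0.143 -0.313  0.001] 0.008
scene [344 103  20  21  77] [355.7 112.2] [-0.054 -0.203  0.001] 0.005
scene [334 113  23  23  85] [345.8 124.2] [ 0.028 -0.17   0.001] 0.005
scene [310 197  11  15 130] [315.3 204. ] [0.433 0.159 0.124] 0.135
scene [346 200  12  15 133] [351.8 206.8] [0.355 0.216 0.126] 0.135
scene [327 230   8  12  70] [330.7 235.6] [0.45  0.252 0.107] 0.113
scene [452 238  17  18  39] [460.6 247.2] [0.1   0.422 0.001] 0.005
scene [453 248   8   9  17] [456.6 251.9] [0.122 0.425 0.   ] 0.004
scene [475 303  17  21 142] [483.5 313.1] [0.205 0.576 0.001] 0.005
scene [485 314  27  45 372] [499.1 337.8] [0.241 0.633 0.023] 0.073
scene [471 317  11  17  40] [476.3 326.2] [0.25  0.591 0.001] 0.004
```

View pics/topc.png

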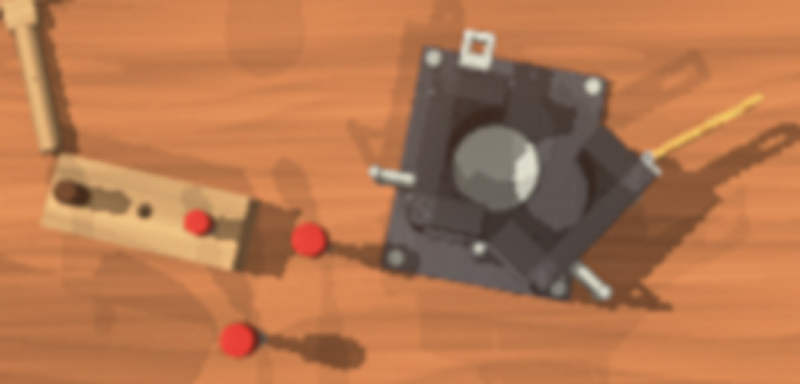

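View pics/scenec.png

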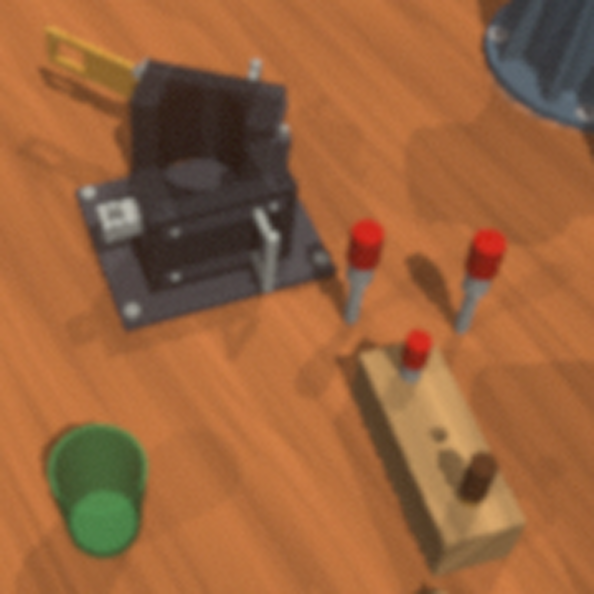

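The block knob is visibly the smallest: 8 px wide in the scene view, against 11–12 px for the two on the bench. It also stands in the wooden block, so that is the pin to use. Next I'll measure the mould, block and hasp.

```bash
python3 - <<'E'
from h import *
mo={n:camera_model(n) for n in("top","scene")}
W=cloud("top",np.load('top0.npy'));p=cv2.imread('pics/top0.png')
# height map enlarged for mould region
z=W[170:290,225:365,2]
im=np.clip(z/0.14*255,0,255).astype(np.uint8)
cv2.imwrite('pics/hm.png',cv2.resize(cv2.applyColorMap(im,cv2.COLORMAP_JET),None,fx=5,fy=5,interpolation=cv2.INTER_NEAREST))
# rectified top view at z=.116 and .104, 1mm/px
def rect(n,img,zz,x0,x1,y0,y1,s):
    xs=np.arange(x1,x0,-s);ys=np.arange(y1,y0,-s)
    X=np.stack([np.repeat(xs[:,None],len(ys),1),np.repeat(ys[None],len(xs),0),np.full((len(xs),len(ys)),zz)],-1).reshape(-1,3)
    uv=proj(n,X,mo[n]).reshape(len(xs),len(ys),2).astype(np.float32)
    return cv2.remap(img,uv[...,0],uv[...,1],cv2.INTER_CUBIC)
a=rect("top",p,.116,.30,.62,-.26,.14,.0005);cv2.imwrite('pics/rtop.png',a)
s=cv2.imread('pics/scene0.png')
a=rect("scene",s,.116,.30,.62,-.26,.14,.0005);cv2.imwrite('pics/rscene.png',a)
def clip(n,lo,hi,x0,x1,y0,y1):
    Wn=cloud(n,np.load(n+'0.npy'),mo[n]).reshape(-1,3)
    k=(Wn[:,2]>lo)&(Wn[:,2]<hi)&(Wn[:,0]>x0)&(Wn[:,0]<x1)&(Wn[:,1]>y0)&(Wn[:,1]<y1)
    return Wn[k]
for n in mo:
    q=clip(n,.055,.064,.3,.6,.15,.45); r=cv2.minAreaRect((q[:,:2]*1000).astype(np.float32));print(n,'block',len(q),r)
    q=clip(n,.098,.109,.5,.62,-.05,.1); 
    print(n,'staple',len(q),np.median(q,0),cv2.minAreaRect((q[:,:2]*1000).astype(np.float32)) if len(q) else 0)
E
```

```text
top block 1185 ((457.4444580078125, 302.7370300292969), (170.68142700195312, 63.82815170288086), 75.744384765625)
top staple 104 [0.57689907 0.0165604  0.10291157] ((548.9423217773438, 22.127920150756836), (61.12078094482422, 101.45976257324219), 79.63246154785156)
scene block 1295 ((443.9263000488281, 278.73028564453125), (235.26016235351562, 105.7414321899414), 60.6458854675293)
scene staple 159 [0.57074703 0.02566761 0.10398448] ((555.6290283203125, 35.97510528564453), (52.94670867919922, 106.35411071777344), 38.80348205566406)<stdin>:6: RuntimeWarning: invalid value encountered in cast
```

View pics/hm.png

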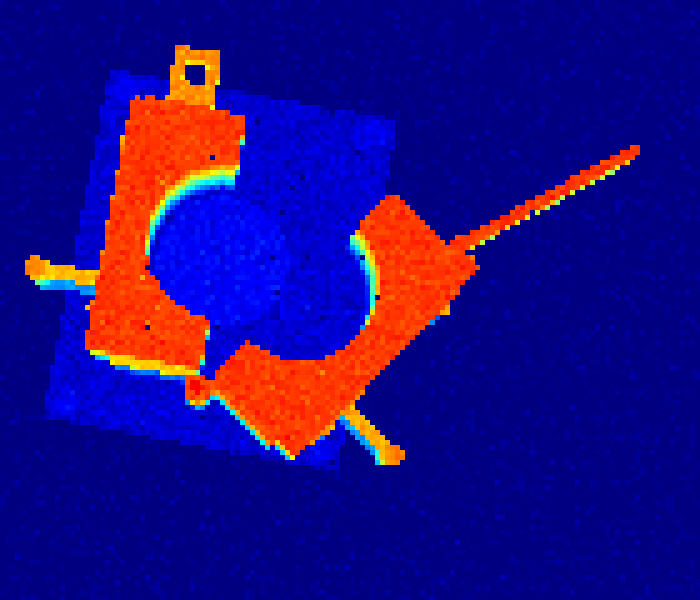

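View pics/rtop.png

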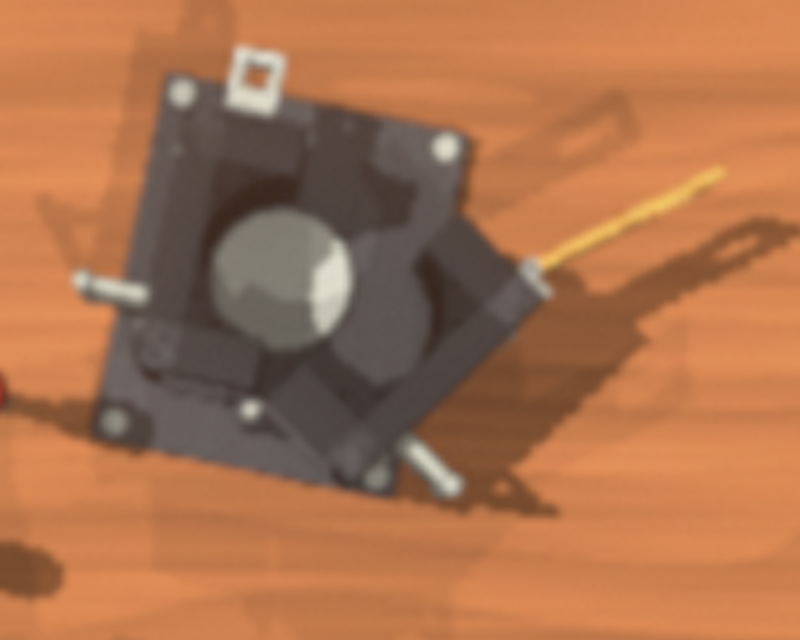

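View pics/rscene.png

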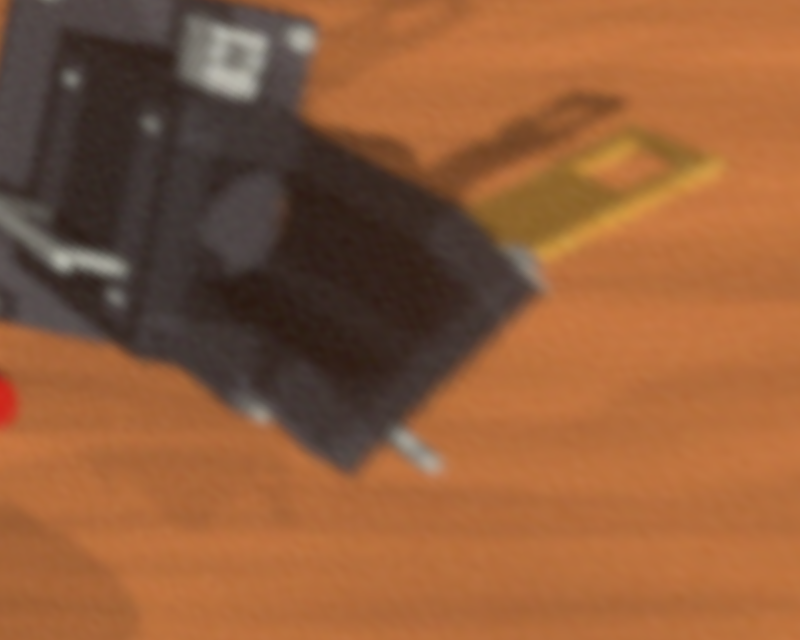

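```bash
cat > meas.py <<'E'
from h import *
def rect(q):
    r=cv2.minAreaRect((q[:,:2]*1000).astype(np.float32));return np.round(cv2.boxPoints(r),1).tolist(),np.round(r[1],1),round(r[2],2)
E
python3 - <<'E'
from meas import *
d=np.load('top0.npy');W=cloud("top",d);Z=W[...,2]
m=((Z>.110)&(Z<.125)).astype(np.uint8); m[:, :225]=0; m[:,365:]=0
k,l,st,c=cv2.connectedComponentsWithStats(m,connectivity=4)
for i in range(1,k):
    if st[i,4]>10:
        q=W[l==i];print(st[i],rect(q))
# opening to strip the hasp from the half
mo=cv2.morphologyEx(m,cv2.MORPH_OPEN,np.ones((7,7),np.uint8))
k,l,st,c=cv2.connectedComponentsWithStats(mo,connectivity=4)
for i in range(1,k):
    if st[i,4]>10: print('open',st[i],rect(W[l==i]))
# hasp line
k=(W[...,0]>0)&(m>0)&(np.arange(512)[None]>321)
q=W[k];print('hasp',len(q),np.c_[q[::9]].round(3).tolist()); print(cv2.fitLine((q[:,:2]*1000).astype(np.float32),cv2.DIST_HUBER,0,.01,.01).ravel())
# staple hole
sub=Z[178:192,258:272];print((sub*1000).round())
E
```

```text
[242 189  32  55 811] ([[425.3999938964844, 14.300000190734863], [560.0, -13.899999618530273], [572.5999755859375, 46.29999923706055], [438.0, 74.5]], array([ 61.5, 137.4]), 78.19)
[332 199  21  12  53] ([[506.29998779296875, -168.10000610351562], [532.5, -221.89999389648438], [537.7999877929688, -219.3000030517578], [511.6000061035156, -165.5]], array([ 5.9, 59.9]), 25.97)
[262 209  71  52 928] ([[366.70001220703125, -20.100000381469727], [504.0, -167.39999389648438], [553.4000244140625, -121.30000305175781], [416.1000061035156, 25.899999618530273]], array([ 67.5, 201.3]), 42.98)
open [264 192   8   9  71] ([[538.7000122070312, -6.099999904632568], [561.4000244140625, -6.699999809265137], [561.9000244140625, 11.899999618530273], [539.2000122070312, 12.5]], array([18.7, 22.7]), 88.46)
open [247 193  16  24 252] ([[491.3999938964844, 27.399999618530273], [558.5, 14.0], [565.2999877929688, 47.900001525878906], [498.20001220703125, 61.29999923706055]], array([34.6, 68.5]), 78.72)
open [299 211  18  29 348] ([[432.29998779296875, -120.9000015258789], [506.79998779296875, -123.69999694824
[... 1288 characters left out ...]
.  94.  94. 101. 104. 105.  -5.  -0.  -6.]
 [ -3. 103. 102. 105.  -7.  -3.  -4.   0.  85.  99. 103.   2.  -2.  -4.]
 [ -0. 102. 103. 102.   1.  -2.  -2.   0. 102. 104. 104.   3.   1.  -3.]
 [ -7. 100. 103.  89.  -4.   1.  -3.  -1. 102. 105. 100.  -3.   3.  -1.]
 [ 16. 101. 105. 105. 100.   0.  -3.   0. 101. 108.  84.   1.  -1.   0.]
 [ 13. 106. 106.  99. 103. 102. 106. 103.  97. 102.  -3.  -4.   2.  -1.]
 [ 14. 100. 100. 104. 103. 103. 104. 103. 102. 102.  11.  10.   9.  11.]
 [102. 100. 104. 100. 106. 106. 100. 103.  99. 101.  15.   8.  11.  16.]
 [110. 115. 112. 114. 105. 102. 102. 105. 100. 105.  12.  13.   7.   8.]
 [112. 113. 116. 117. 113. 116. 114. 115. 113.  86.  11.  13.   5.  10.]]
```

Mould origin is about (0.493, 0.000) with x at -11.8°. The half is about 0.61 rad open and the hasp about 1.85 rad. The pin is at about (0.440, 0.242). I'll move to the outer side of the moving half with the fingers closed.

Request:
drive_tool(moves=[{"gripper": 0, "tx": 21, "ty": -40}, {"tx": 21, "ty": -43}, {"tx": 21, "ty": -43}, {"tx": 21, "ty": -43}, {"tx": 21, "ty": -43}, {"tx": 21, "ty": -43}, {"tx": 21, "ty": -43}, {"tx": 21, "ty": -43}, {"tx": 21, "ty": -43}, {"tx": 21, "ty": -43}, {"tx": 21, "ty": -43}, {"tx": 21, "ty": -43}], force=30)

```text
validation failed for argument at $.mo...
```

Request:
drive_tool(moves=[{"ty": -45}, {"ty": -45}, {"ty": -45}, {"ty": -35}, {"ty": -20}, {}, {}])

```text
validation failed for argument at $.mo...
```

Request:
drive_tool(moves=[{"gripper": 0, "tx": 21, "ty": -40, "tz": 0, "rx": 0, "ry": 0, "rz": 0}], force=30)

```text
clock: 0.25
tool_pos: [0.1653, 0.518, 0.238]
orientation: [[-0.001, 0.25, 0.968], [0.001, 0.968, -0.25], [-1.0, 0.0, -0.001]]
force: [1.1, -1.4, 0.1]
gripper_width: 0.93
```

Request:
drive_tool(moves=[{"gripper": 0, "tx": 21, "ty": -43, "tz": 0, "rx": 0, "ry": 0, "rz": 0}, {"gripper": 0, "tx": 21, "ty": -43, "tz": 0, "rx": 0, "ry": 0, "rz": 0}, {"gripper": 0, "tx": 21, "ty": -43, "tz": 0, "rx": 0, "ry": 0, "rz": 0}, {"gripper": 0, "tx": 21, "ty": -43, "tz": 0, "rx": 0, "ry": 0, "rz": 0}, {"gripper": 0, "tx": 21, "ty": -43, "tz": 0, "rx": 0, "ry": 0, "rz": 0}, {"gripper": 0, "tx": 21, "ty": -43, "tz": 0, "rx": 0, "ry": 0, "rz": 0}, {"gripper": 0, "tx": 21, "ty": -43, "tz": 0, "rx": 0, "ry": 0, "rz": 0}, {"gripper": 0, "tx": 21, "ty": -43, "tz": 0, "rx": 0, "ry": 0, "rz": 0}, {"gripper": 0, "tx": 21, "ty": -43, "tz": 0, "rx": 0, "ry": 0, "rz": 0}, {"gripper": 0, "tx": 21, "ty": -43, "tz": 0, "rx": 0, "ry": 0, "rz": 0}, {"gripper": 0, "tx": 21, "ty": -43, "tz": 0, "rx": 0, "ry": 0, "rz": 0}, {"gripper": 0, "tx": 0, "ty": -43, "tz": 0, "rx": 0, "ry": 0, "rz": 0}])

```text
clock: 1.45
tool_pos: [0.3988, -0.002, 0.239]
orientation: [[0.001, 0.254, 0.967], [-0.0, 0.967, -0.254], [-1.0, 0.0, 0.001]]
force: [1.3, -0.1, 0.4]
gripper_width: 0.002
```

Request:
drive_tool(moves=[{"gripper": 0, "tx": 0, "ty": -43, "tz": 0, "rx": 0, "ry": 0, "rz": 0}, {"gripper": 0, "tx": 0, "ty": -43, "tz": 0, "rx": 0, "ry": 0, "rz": 0}, {"gripper": 0, "tx": 0, "ty": -40, "tz": 0, "rx": 0, "ry": 0, "rz": 0}, {"gripper": 0, "tx": 0, "ty": -25, "tz": 0, "rx": 0, "ry": 0, "rz": 0}, {"gripper": 0, "tx": 0, "ty": 0, "tz": 0, "rx": 0, "ry": 0, "rz": 0}, {"gripper": 0, "tx": 0, "ty": 0, "tz": 0, "rx": 0, "ry": 0, "rz": 0}])

```text
clock: 2.05
tool_pos: [0.3971, -0.1505, 0.2384]
orientation: [[-0.001, 0.255, 0.967], [0.001, 0.967, -0.255], [-1.0, 0.001, -0.001]]
force: [0.4, -0.2, -0.3]
gripper_width: 0.008
```

Request:
drive_tool(moves=[{"gripper": 0, "tx": 0, "ty": 0, "tz": -35, "rx": 0, "ry": 0, "rz": 0}, {"gripper": 0, "tx": 0, "ty": 0, "tz": -40, "rx": 0, "ry": 0, "rz": 0}, {"gripper": 0, "tx": 0, "ty": 0, "tz": -40, "rx": 0, "ry": 0, "rz": 0}, {"gripper": 0, "tx": 0, "ty": 0, "tz": -30, "rx": 0, "ry": 0, "rz": 0}, {"gripper": 0, "tx": 0, "ty": 0, "tz": -15, "rx": 0, "ry": 0, "rz": 0}, {"gripper": 0, "tx": 0, "ty": 0, "tz": 0, "rx": 0, "ry": 0, "rz": 0}])

```text
clock: 2.65
tool_pos: [0.3958, -0.1479, 0.0766]
orientation: [[-0.004, 0.251, 0.968], [0.003, 0.968, -0.251], [-1.0, 0.002, -0.005]]
force: [0.5, 0.1, 0.5]
gripper_width: 0.003
```

```bash
python3 - <<'E'
from h import *
p,d=read_camera("top");cv2.imwrite('pics/t1.png',cv2.resize(p[150:310,215:395],None,fx=4,fy=3.7,interpolation=cv2.INTER_CUBIC))
# path: finger centre as the half turns
H=np.array([416.3,15.9])
for deg in np.linspace(-47,-11.8,13):
    t=np.radians(deg);hx=np.array([np.cos(t),np.sin(t)]);hy=np.array([-hx[1],hx[0]])
    a=np.radians(75.2);ja=np.array([np.cos(a),np.sin(a)]);jb=np.array([-ja[1],ja[0]])
    s=17.5*abs(ja@hy)+10*abs(jb@hy)
    print(round(deg,1),(H+110*hx-62*hy-s*hy).round(1))
E
```

```text
-47.0 [ 431.2 -120.6]
-44.1 [ 438.2 -119.6]
-41.1 [ 445.1 -118.3]
-38.2 [ 452.  -116.6]
-35.3 [ 458.8 -114.5]
-32.3 [ 465.5 -112. ]
-29.4 [ 472.1 -109.1]
-26.5 [ 478.6 -105.8]
-23.5 [ 484.9 -102.1]
-20.6 [491.  -98.1]
-17.7 [496.8 -93.7]
-14.7 [502.5 -89. ]
-11.8 [507.6 -84.9]
```

View pics/t1.png

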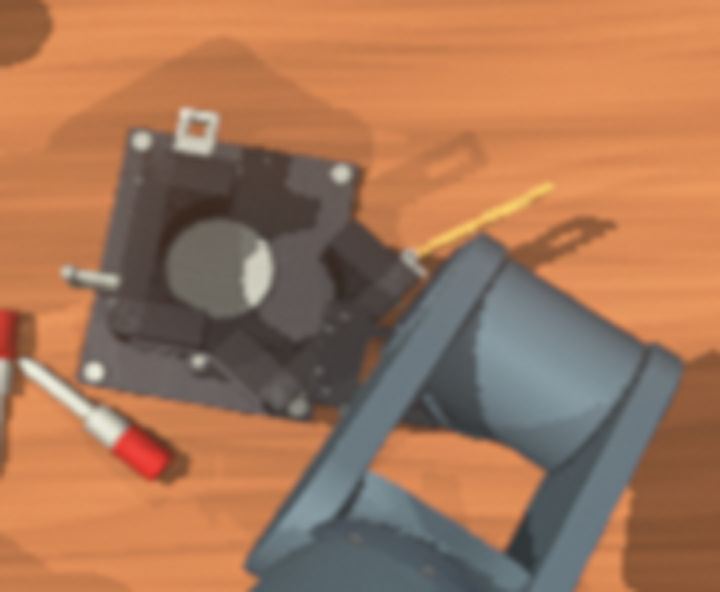

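A tall red pin now lies on its side, so I'll look at the whole scene.

```bash
python3 - <<'E'
from h import *
p,d=read_camera("top");s,_=read_camera("scene")
cv2.imwrite('pics/t2.png',np.hstack([cv2.resize(p[140:320,90:270],(400,400),interpolation=cv2.INTER_CUBIC),cv2.resize(s[130:310,200:380],(400,400),interpolation=cv2.INTER_CUBIC)]))
print(monitor.state()['clock'])
E
```

```text
2.8
```

View pics/t2.png

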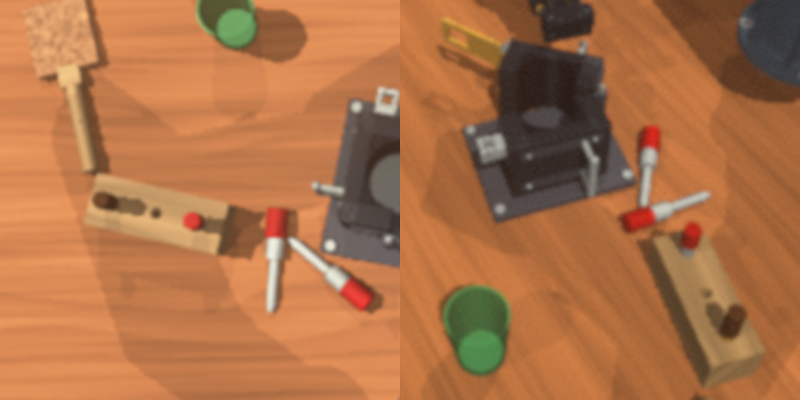

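Both loose tall pins have toppled. They lie on the bench clear of the block and mould, and aren't part of the job. The pin in the block, the reamer and the tumbler haven't moved. Now I'll push the half gently.

Request:
drive_tool(moves=[{"gripper": 0, "tx": 9, "ty": 7, "tz": 0, "rx": 0, "ry": 0, "rz": 0}, {"gripper": 0, "tx": 9, "ty": 7, "tz": 0, "rx": 0, "ry": 0, "rz": 0}, {"gripper": 0, "tx": 8, "ty": 6, "tz": 0, "rx": 0, "ry": 0, "rz": 0}, {"gripper": 0, "tx": 8, "ty": 6, "tz": 0, "rx": 0, "ry": 0, "rz": 0}, {"gripper": 0, "tx": 5, "ty": 1, "tz": 0, "rx": 0, "ry": 0, "rz": 0}, {"gripper": 0, "tx": 6, "ty": 1, "tz": 0, "rx": 0, "ry": 0, "rz": 0}, {"gripper": 0, "tx": 6, "ty": 1, "tz": 0, "rx": 0, "ry": 0, "rz": 0}, {"gripper": 0, "tx": 6, "ty": 2, "tz": 0, "rx": 0, "ry": 0, "rz": 0}])

```text
clock: 3.6
tool_pos: [0.4545, -0.1198, 0.0784]
orientation: [[-0.001, 0.253, 0.967], [0.0, 0.967, -0.253], [-1.0, -0.0, -0.001]]
force: [-3.2, -2.2, 0.2]
gripper_width: -0.001
```

Request:
drive_tool(moves=[{"gripper": 0, "tx": 6, "ty": 2, "tz": 0, "rx": 0, "ry": 0, "rz": 0}, {"gripper": 0, "tx": 6, "ty": 3, "tz": 0, "rx": 0, "ry": 0, "rz": 0}, {"gripper": 0, "tx": 6, "ty": 3, "tz": 0, "rx": 0, "ry": 0, "rz": 0}, {"gripper": 0, "tx": 6, "ty": 3, "tz": 0, "rx": 0, "ry": 0, "rz": 0}, {"gripper": 0, "tx": 6, "ty": 4, "tz": 0, "rx": 0, "ry": 0, "rz": 0}, {"gripper": 0, "tx": 5, "ty": 4, "tz": 0, "rx": 0, "ry": 0, "rz": 0}, {"gripper": 0, "tx": 4, "ty": 4, "tz": 0, "rx": 0, "ry": 0, "rz": 0}, {"gripper": 0, "tx": 3, "ty": 4, "tz": 0, "rx": 0, "ry": 0, "rz": 0}])

```text
clock: 4.4
tool_pos: [0.4975, -0.0929, 0.079]
orientation: [[0.002, 0.253, 0.967], [-0.001, 0.967, -0.253], [-1.0, -0.001, 0.002]]
force: [1.0, -5.3, -1.3]
gripper_width: 0.006
```

```bash
python3 - <<'E'
from h import *
p,d=read_camera("top")
a=cv2.resize(p[150:290,215:375],(400,350),interpolation=cv2.INTER_CUBIC)
s,_=read_camera("scene")
b=cv2.resize(s[120:250,190:340],(400,350),interpolation=cv2.INTER_CUBIC)
cv2.imwrite('pics/t3.png',np.hstack([a,b]))
E
```

```text
(no output)
```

View pics/t3.png

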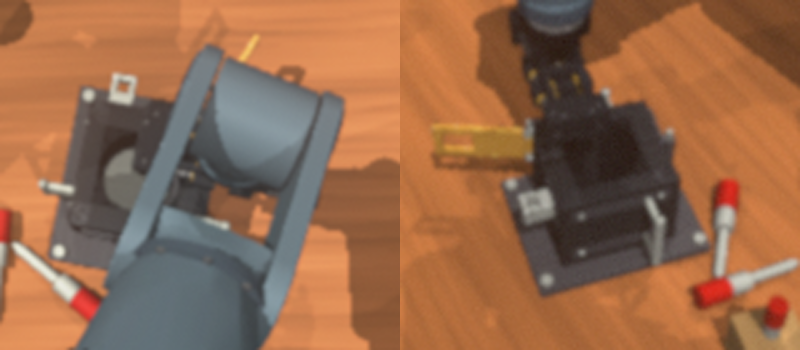

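The half is nearly shut, with about 6° left. I'll finish slowly and watch the force.

Request:
drive_tool(moves=[{"gripper": 0, "tx": 1, "ty": 3, "tz": 0, "rx": 0, "ry": 0, "rz": 0}, {"gripper": 0, "tx": 1, "ty": 3, "tz": 0, "rx": 0, "ry": 0, "rz": 0}, {"gripper": 0, "tx": 1, "ty": 2, "tz": 0, "rx": 0, "ry": 0, "rz": 0}, {"gripper": 0, "tx": 1, "ty": 2, "tz": 0, "rx": 0, "ry": 0, "rz": 0}])

```text
clock: 4.9
tool_pos: [0.5022, -0.0842, 0.0797]
orientation: [[0.004, 0.253, 0.967], [-0.003, 0.967, -0.253], [-1.0, -0.002, 0.005]]
force: [3.6, -8.0, -0.3]
gripper_width: 0.009
```

Request:
drive_tool(moves=[{"gripper": 0, "tx": 0, "ty": 2, "tz": 0, "rx": 0, "ry": 0, "rz": 0}, {"gripper": 0, "tx": 0, "ty": 0, "tz": 0, "rx": 0, "ry": 0, "rz": 0}])

```text
clock: 5.1
tool_pos: [0.5023, -0.0838, 0.0798]
orientation: [[0.004, 0.253, 0.967], [-0.006, 0.967, -0.253], [-1.0, -0.004, 0.006]]
force: [2.4, -14.4, -3.0]
gripper_width: -0.001
```

Request:
drive_tool(moves=[{"gripper": 0, "tx": 0, "ty": 1, "tz": 0, "rx": 0, "ry": 0, "rz": 0}, {"gripper": 0, "tx": 0, "ty": 1, "tz": 0, "rx": 0, "ry": 0, "rz": 0}, {"gripper": 0, "tx": 0, "ty": 0, "tz": 0, "rx": 0, "ry": 0, "rz": 0}])

```text
clock: 5.4
tool_pos: [0.5024, -0.0837, 0.0799]
orientation: [[0.005, 0.253, 0.967], [-0.009, 0.967, -0.253], [-1.0, -0.007, 0.007]]
force: [1.7, -23.0, -4.5]
gripper_width: 0.004
```

Request:
drive_tool(moves=[{"gripper": 0, "tx": 0, "ty": -4, "tz": 0, "rx": 0, "ry": 0, "rz": 0}, {"gripper": 0, "tx": -4, "ty": -15, "tz": 0, "rx": 0, "ry": 0, "rz": 0}, {"gripper": 0, "tx": -7, "ty": -30, "tz": 0, "rx": 0, "ry": 0, "rz": 0}, {"gripper": 0, "tx": -7, "ty": -35, "tz": 10, "rx": 0, "ry": 0, "rz": 0}, {"gripper": 0, "tx": 0, "ty": -20, "tz": 40, "rx": 0, "ry": 0, "rz": 0}, {"gripper": 0, "tx": 0, "ty": 0, "tz": 40, "rx": 0, "ry": 0, "rz": 0}, {"gripper": 0, "tx": 0, "ty": 0, "tz": 0, "rx": 0, "ry": 0, "rz": 0}])

```text
clock: 6.1
tool_pos: [0.4856, -0.1851, 0.1746]
orientation: [[0.009, 0.254, 0.967], [-0.005, 0.967, -0.254], [-1.0, -0.003, 0.01]]
force: [0.5, -0.3, -0.7]
gripper_width: 0.004
```

```bash
python3 - <<'E'
from meas import *
p,d=read_camera("top");cv2.imwrite('pics/t4.png',cv2.resize(p[140:290,215:365],(700,600) if 0 else (600,600),interpolation=cv2.INTER_CUBIC));np.save('t4.npy',d)
print(monitor.state()['tool_pos'],monitor.state()['force'])
W=cloud("top",d);Z=W[...,2]
z=Z[140:290,215:365]
im=np.clip(np.nan_to_num(z)/0.14*255,0,255).astype(np.uint8)
cv2.imwrite('pics/hm4.png',cv2.resize(cv2.applyColorMap(im,cv2.COLORMAP_JET),None,fx=4,fy=4,interpolation=cv2.INTER_NEAREST))
E
```

```text
[ 0.4842535  -0.1838466   0.17174768] [-1.37957619  1.33442303  0.45190855]
```

View pics/t4.png

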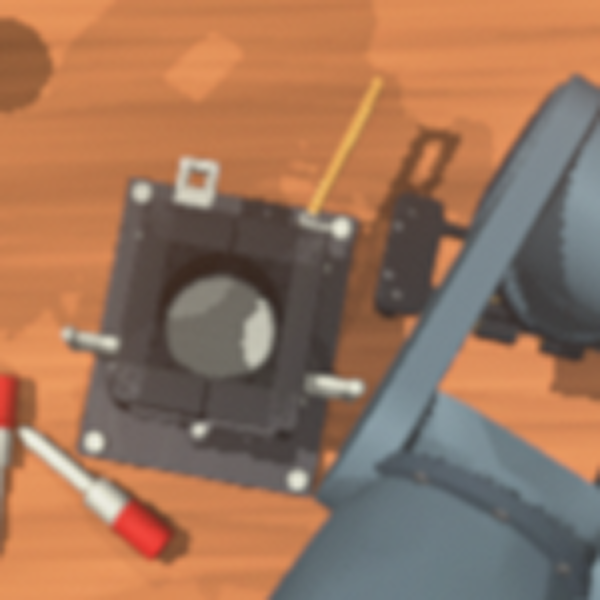

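View pics/hm4.png

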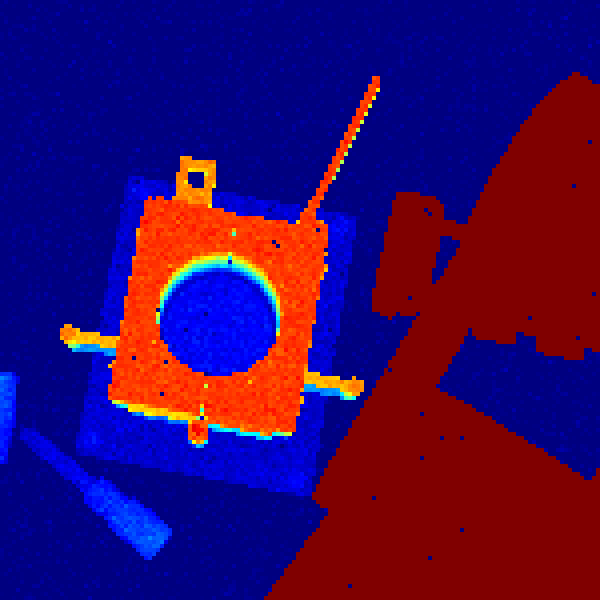

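The half is shut: the two tops form one rectangle in the height map, and the hasp sticks out clear. I'll refine the mould pose from that full rectangle.

```bash
python3 - <<'E'
from meas import *
d=np.load('t4.npy');W=cloud("top",d);Z=W[...,2]
m=((Z>.1105)&(Z<.122)).astype(np.uint8);m[:,:235]=0;m[:,300:]=0;m[:188]=0;m[250:]=0
q=W[m>0];
# exclude hinge (x small) and hasp
k,l,st,c=cv2.connectedComponentsWithStats(m,connectivity=4);i=1+np.argmax(st[1:,4]);q=W[l==i]
for th in np.radians([-11,-11.4,-11.8,-12.2,-12.6,-13]):
    X=np.array([np.cos(th),np.sin(th)]);Y=np.array([-X[1],X[0]])
    a=q[:,:2]@X*1000;b=q[:,:2]@Y*1000
    # edge sharpness through percentiles by strips
    hx,e=np.histogram(a,bins=np.arange(a.min(),a.max()+2,2));hy,f=np.histogram(b,bins=np.arange(b.min(),b.max()+2,2))
    print(np.degrees(th).round(1),'x',hx[-8:],a.max().round(1),'y',hy[:4],hy[-4:],b.min().round(1),b.max().round(1))
k=(m>-1)&(Z>.1105)&(Z<.125)&(np.mgrid[0:384,0:512][0]<192)&(np.mgrid[0:384,0:512][1]>288)&(np.mgrid[0:384,0:512][1]<312)
h=W[k];L=cv2.fitLine((h[:,:2]*1000).astype(np.float32),cv2.DIST_HUBER,0,.01,.01).ravel();print('hasp',L,np.degrees(np.arctan2(L[1],L[0])),len(h))
k=(Z>.098)&(Z<.109)&(W[...,0]>.55)&(W[...,1]>-.02)&(W[...,1]<.05);q=W[k];print(rect(q))
k=(Z>.1105)&(Z<.125)&(W[...,0]<.43)&(W[...,1]>.0)&(W[...,1]<.03);print('hingepin',np.median(W[k],0))
E
```

```text
-11.0 x [3 0 2 2 3 1 2 2] 572.5 y [34 37 42 39] [38 36 33  7] 31.2 156.3
-11.4 x [3 0 2 2 3 1 2 2] 572.2 y [39 39 38 40] [38 36 32  4] 34.9 159.3
-11.8 x [3 0 2 2 2 2 2 2] 571.9 y [41 40 40 39] [39 35 39 32] 38.4 162.2
-12.2 x [0 2 2 2 2 2 1 1] 571.5 y [34 40 40 39] [40 36 35  4] 41.4 165.9
-12.6 x [1 2 2 2 2 2 1 1] 571.1 y [27 38 40 40] [41 33 38 10] 44.4 169.6
-13.0 x [1 2 1 2 3 2 0 2] 570.7 y [20 37 41 40] [39 33 38 17] 47.4 173.3
hasp [ 8.817034e-01 -4.718042e-01  6.047419e+02 -8.816350e+01] -28.151472 82
([[550.5999755859375, 7.800000190734863], [594.9000244140625, -2.0], [600.2000122070312, 22.0], [555.9000244140625, 31.899999618530273]], array([24.6, 45.4]), 77.48)
hingepin [0.42319506 0.01302712 0.1144486 ]
```

```bash
python3 - <<'E'
import numpy as np
H=np.array([553.9,-60.2]);a=np.radians(75.3);ja=np.array([np.cos(a),np.sin(a)]);jb=np.array([-ja[1],ja[0]])
pr=None
for deg,ex in [(-28.2,30)]+[(x,0) for x in np.linspace(-28.2,78.2,19)]+[(78.2,-3),(78.2,25)]:
    t=np.radians(deg);d=np.array([np.cos(t),np.sin(t)]);n=np.array([d[1],-d[0]])
    s=17.5*abs(ja@n)+10*abs(jb@n)
    p=H+38*d+(3+s+ex)*n
    print(round(deg),ex,p.round(1),None if pr is None else (p-pr).round(1));pr=p
E
```

```text
-28 30 [ 562.7 -124.3] None
-28 0 [576.8 -97.9] [14.2 26.4]
-22 0 [580.8 -94.7] [4.  3.2]
-16 0 [584.5 -90.9] [3.7 3.8]
-10 0 [587.4 -87.9] [2.9 2.9]
-5 0 [590.  -85.1] [2.6 2.8]
1 0 [592.4 -81.9] [2.4 3.3]
7 0 [594.5 -78.2] [2.1 3.7]
13 0 [596.2 -74.1] [1.7 4.1]
19 0 [597.4 -69.6] [1.2 4.5]
25 0 [598.  -64.9] [0.6 4.8]
31 0 [598.  -59.9] [0. 5.]
37 0 [597.3 -54.8] [-0.7  5.1]
43 0 [596.  -49.7] [-1.4  5.1]
49 0 [593.9 -44.8] [-2.1  5. ]
55 0 [591. -40.] [-2.8  4.8]
60 0 [587.6 -35.6] [-3.5  4.4]
66 0 [583.4 -31.6] [-4.1  4. ]
72 0 [578.7 -28.2] [-4.7  3.4]
78 0 [575.3 -25.8] [-3.5  2.4]
78 -3 [572.3 -25.2] [-2.9  0.6]
78 25 [599.7 -31. ] [27.4 -5.7]
```

Request:
drive_tool(moves=[{"gripper": 0, "tx": 26, "ty": 15, "tz": 0, "rx": 0, "ry": 0, "rz": 0}, {"gripper": 0, "tx": 26, "ty": 20, "tz": 0, "rx": 0, "ry": 0, "rz": 0}, {"gripper": 0, "tx": 24, "ty": 20, "tz": 0, "rx": 0, "ry": 0, "rz": 0}, {"gripper": 0, "tx": 0, "ty": 0, "tz": -30, "rx": 0, "ry": 0, "rz": 0}, {"gripper": 0, "tx": 0, "ty": 0, "tz": -35, "rx": 0, "ry": 0, "rz": 0}, {"gripper": 0, "tx": 0, "ty": 0, "tz": -22, "rx": 0, "ry": 0, "rz": 0}, {"gripper": 0, "tx": 0, "ty": 0, "tz": 0, "rx": 0, "ry": 0, "rz": 0}])

```text
clock: 6.85
tool_pos: [0.5548, -0.1253, 0.0766]
orientation: [[-0.009, 0.252, 0.968], [0.004, 0.968, -0.252], [-1.0, 0.002, -0.01]]
force: [-0.5, 0.7, -0.7]
gripper_width: 0.005
```

Request:
drive_tool(moves=[{"gripper": 0, "tx": 9, "ty": 8, "tz": 3, "rx": 0, "ry": 0, "rz": 0}, {"gripper": 0, "tx": 8, "ty": 8, "tz": 2, "rx": 0, "ry": 0, "rz": 0}, {"gripper": 0, "tx": 5, "ty": 8, "tz": 0, "rx": 0, "ry": 0, "rz": 0}, {"gripper": 0, "tx": 4, "ty": 4, "tz": 0, "rx": 0, "ry": 0, "rz": 0}, {"gripper": 0, "tx": 4, "ty": 4, "tz": 0, "rx": 0, "ry": 0, "rz": 0}, {"gripper": 0, "tx": 3, "ty": 3, "tz": 0, "rx": 0, "ry": 0, "rz": 0}, {"gripper": 0, "tx": 3, "ty": 3, "tz": 0, "rx": 0, "ry": 0, "rz": 0}])

```text
clock: 7.55
tool_pos: [0.5945, -0.0896, 0.0867]
orientation: [[-0.0, 0.253, 0.967], [-0.0, 0.967, -0.253], [-1.0, -0.0, -0.0]]
force: [-1.2, -0.6, 1.6]
gripper_width: 0.003
```

Request:
drive_tool(moves=[{"gripper": 0, "tx": 0, "ty": 5, "tz": -1, "rx": 0, "ry": 0, "rz": 0}, {"gripper": 0, "tx": 0, "ty": 5, "tz": -1, "rx": 0, "ry": 0, "rz": 0}, {"gripper": 0, "tx": 1, "ty": 5, "tz": 0, "rx": 0, "ry": 0, "rz": 0}, {"gripper": 0, "tx": 1, "ty": 5, "tz": 0, "rx": 0, "ry": 0, "rz": 0}, {"gripper": 0, "tx": 0, "ty": 5, "tz": 0, "rx": 0, "ry": 0, "rz": 0}, {"gripper": 0, "tx": 0, "ty": 5, "tz": 0, "rx": 0, "ry": 0, "rz": 0}])

```text
clock: 8.15
tool_pos: [0.5964, -0.0592, 0.0846]
orientation: [[-0.0, 0.253, 0.967], [0.0, 0.967, -0.253], [-1.0, 0.0, -0.0]]
force: [-0.6, -2.6, 0.6]
gripper_width: 0.002
```

```bash
python3 - <<'E'
from h import *
p,d=read_camera("top");s,_=read_camera("scene")
a=cv2.resize(p[130:270,225:365],(400,400),interpolation=cv2.INTER_CUBIC)
b=cv2.resize(s[110:250,190:330],(400,400),interpolation=cv2.INTER_CUBIC)
cv2.imwrite('pics/t5.png',np.hstack([a,b]))
E
```

```text
(no output)
```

View pics/t5.png

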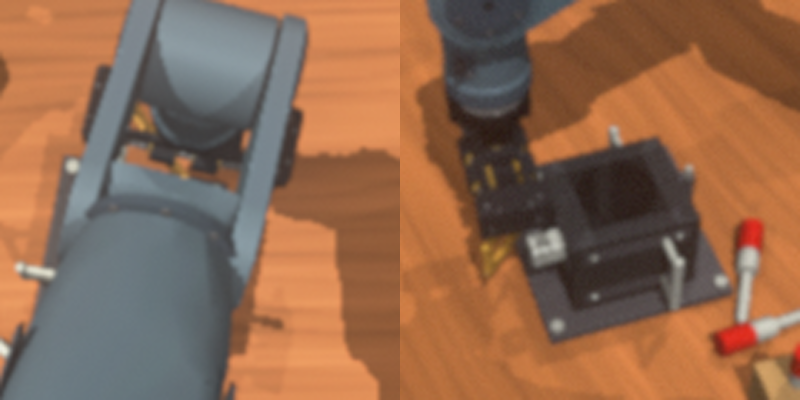

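The hasp is following the finger, with its free end near right-image pixel (487,270). I'll continue along the arc.

Request:
drive_tool(moves=[{"gripper": 0, "tx": 0, "ty": 5, "tz": 0, "rx": 0, "ry": 0, "rz": 0}, {"gripper": 0, "tx": -1, "ty": 5, "tz": 0, "rx": 0, "ry": 0, "rz": 0}, {"gripper": 0, "tx": -2, "ty": 5, "tz": 0, "rx": 0, "ry": 0, "rz": 0}, {"gripper": 0, "tx": -2, "ty": 5, "tz": 0, "rx": 0, "ry": 0, "rz": 0}, {"gripper": 0, "tx": -4, "ty": 4, "tz": 0, "rx": 0, "ry": 0, "rz": 0}, {"gripper": 0, "tx": -4, "ty": 4, "tz": 0, "rx": 0, "ry": 0, "rz": 0}, {"gripper": 0, "tx": -4, "ty": 3, "tz": 0, "rx": 0, "ry": 0, "rz": 0}])

```text
clock: 8.95
tool_pos: [0.5791, -0.0282, 0.0847]
orientation: [[0.0, 0.253, 0.967], [0.0, 0.967, -0.253], [-1.0, 0.0, 0.0]]
force: [-0.0, -0.3, -0.4]
gripper_width: 0.007
```

Request:
drive_tool(moves=[{"gripper": 0, "tx": -4, "ty": 2, "tz": 0, "rx": 0, "ry": 0, "rz": 0}, {"gripper": 0, "tx": -2, "ty": 1, "tz": 0, "rx": 0, "ry": 0, "rz": 0}, {"gripper": 0, "tx": -1, "ty": 0, "tz": 0, "rx": 0, "ry": 0, "rz": 0}])

```text
clock: 9.25
tool_pos: [0.576, -0.0268, 0.0854]
orientation: [[0.009, 0.253, 0.967], [-0.002, 0.967, -0.253], [-1.0, 0.0, 0.01]]
force: [17.8, -3.1, -13.9]
gripper_width: 0.003
```

Request:
drive_tool(moves=[{"gripper": 0, "tx": 0, "ty": 0, "tz": 0, "rx": 0, "ry": 0, "rz": 0}, {"gripper": 0, "tx": 10, "ty": -2, "tz": 0, "rx": 0, "ry": 0, "rz": 0}, {"gripper": 0, "tx": 25, "ty": -6, "tz": 0, "rx": 0, "ry": 0, "rz": 0}, {"gripper": 0, "tx": 25, "ty": -6, "tz": 10, "rx": 0, "ry": 0, "rz": 0}, {"gripper": 0, "tx": 0, "ty": 0, "tz": 40, "rx": 0, "ry": 0, "rz": 0}, {"gripper": 0, "tx": 0, "ty": 0, "tz": 45, "rx": 0, "ry": 0, "rz": 0}, {"gripper": 80, "tx": 0, "ty": -45, "tz": 40, "rx": 0, "ry": 0, "rz": 0}, {"gripper": 80, "tx": 0, "ty": -45, "tz": 20, "rx": 0, "ry": 0, "rz": 0}, {"gripper": 80, "tx": 0, "ty": -45, "tz": 0, "rx": 0, "ry": 0, "rz": 0}, {"gripper": 80, "tx": 0, "ty": -20, "tz": 0, "rx": 0, "ry": 0, "rz": 0}])

```text
clock: 10.25
tool_pos: [0.6322, -0.1906, 0.2339]
orientation: [[0.001, 0.256, 0.967], [-0.001, 0.967, -0.256], [-1.0, -0.001, 0.001]]
force: [-0.1, 0.7, -0.3]
gripper_width: 0.344
```

```bash
python3 - <<'E'
from meas import *
p,d=read_camera("top");s,_=read_camera("scene")
np.save('t6.npy',d)
a=cv2.resize(p[150:270,215:335],(400,400),interpolation=cv2.INTER_CUBIC)
b=cv2.resize(s[130:250,210:330],(400,400),interpolation=cv2.INTER_CUBIC)
cv2.imwrite('pics/t6.png',np.hstack([a,b]))
print(monitor.state()['tool_pos'],monitor.state()['q'])
W=cloud("top",d);th=np.radians(-11.8);X=np.array([np.cos(th),np.sin(th)]);Y=np.array([-X[1],X[0]])
xp=W[...,:2]@X*1000-481.5;yp=W[...,:2]@Y*1000-100.3
k=(W[...,2]>.11)&(W[...,2]<.125)&(xp>71)&(xp<90)&(abs(yp)<90)
a=np.c_[yp[k],xp[k]];print(len(a),np.polyfit(a[:,0],a[:,1],1),a.round().tolist())
E
```

```text
[ 0.63169742 -0.18954591  0.23222309] [-2.69878749e+01  2.12929527e+01  7.92259130e+01 -7.35719095e-03
  7.95635263e+01 -1.02113677e+02]
81 [3.43506648e-03 7.34203509e+01] [[61.0, 76.0], [60.0, 73.0], [58.0, 74.0], [55.0, 74.0], [52.0, 74.0], [50.0, 75.0], [47.0, 76.0], [44.0, 75.0], [54.0, 72.0], [52.0, 72.0], [49.0, 72.0], [46.0, 73.0], [44.0, 73.0], [41.0, 73.0], [39.0, 74.0], [36.0, 75.0], [33.0, 75.0], [31.0, 76.0], [28.0, 76.0], [44.0, 71.0], [38.0, 71.0], [36.0, 72.0], [33.0, 71.0], [30.0, 72.0], [28.0, 74.0], [25.0, 73.0], [22.0, 75.0], [20.0, 75.0], [17.0, 75.0], [15.0, 76.0], [22.0, 71.0], [19.0, 72.0], [17.0, 72.0], [14.0, 73.0], [11.0, 73.0], [9.0, 74.0], [6.0, 74.0], [4.0, 75.0], [1.0, 76.0], [-2.0, 76.0], [6.0, 71.0], [3.0, 72.0], [0.0, 73.0], [-2.0, 74.0], [-5.0, 74.0], [-7.0, 74.0], [-10.0, 74.0], [-13.0, 75.0], [-15.0, 75.0], [-5.0, 71.0], [-8.0, 71.0], [-10.0, 72.0], [-13.0, 72.0], [-16.0, 73.0], [-18.0, 73.0], [-21.0, 74.0], [-24.0, 74.0], [-26.0, 74.0], [-29.0, 75.0], [-31.0, 76.0], [-19.0, 72.0], [-21.0, 72.0], [-24.0, 72.0], [-27.0, 73.0], [-29.0, 72.0], [-32.0, 74.0], [-34.0, 73.0], [-37.0, 75.0], [-40.0, 74.0], [-42.0, 75.0], [-45.0, 74.0], [-48.0, 77.0], [-32.0, 71.0], [-38.0, 71.0], [-40.0, 71.0], [-43.0, 72.0], [-45.0, 73.0], [-48.0, 73.0], [-50.0, 73.0], [-49.0, 71.0], [-51.0, 71.0]]
```

View pics/t6.png

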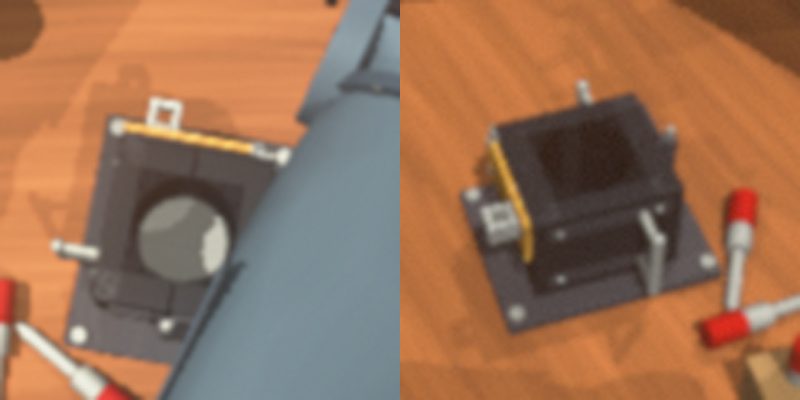

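The hasp is flat over the staple: its slope relative to the face is about 0.003 rad, and the staple sticks through the slot. Now I'll go above the pin, turning the jaws across the block's row.

Request:
drive_tool(moves=[{"gripper": 60, "tx": -15, "ty": 37, "tz": 2, "rx": 0, "ry": 0, "rz": -7.5}, {"gripper": 60, "tx": -15, "ty": 37, "tz": 2, "rx": 0, "ry": 0, "rz": -7.5}, {"gripper": 60, "tx": -16, "ty": 37, "tz": 2, "rx": 0, "ry": 0, "rz": -7.5}, {"gripper": 60, "tx": -16, "ty": 37, "tz": 0, "rx": 0, "ry": 0, "rz": -7.5}, {"gripper": 60, "tx": -16, "ty": 37, "tz": 0, "rx": 0, "ry": 0, "rz": -7.5}, {"gripper": 60, "tx": -16, "ty": 37, "tz": 0, "rx": 0, "ry": 0, "rz": -7.5}, {"gripper": 60, "tx": -16, "ty": 37, "tz": 0, "rx": 0, "ry": 0, "rz": -7.5}, {"gripper": 60, "tx": -16, "ty": 37, "tz": 0, "rx": 0, "ry": 0, "rz": -7.5}, {"gripper": 60, "tx": -16, "ty": 37, "tz": 0, "rx": 0, "ry": 0, "rz": -7.5}, {"gripper": 60, "tx": -16, "ty": 37, "tz": 0, "rx": 0, "ry": 0, "rz": -7.5}, {"gripper": 60, "tx": -16, "ty": 37, "tz": 0, "rx": 0, "ry": 0, "rz": -7.5}, {"gripper": 60, "tx": -14, "ty": 31, "tz": 0, "rx": 0, "ry": 0, "rz": -7.5}])

```text
clock: 11.55
tool_pos: [0.4416, 0.2539, 0.2383]
orientation: [[-0.002, 0.967, -0.256], [0.0, -0.256, -0.967], [-1.0, -0.002, 0.0]]
force: [-0.4, -0.2, -0.8]
gripper_width: 0.685
```

Request:
drive_tool(moves=[{"gripper": 60, "tx": 0, "ty": 0, "tz": 0, "rx": 0, "ry": 0, "rz": 0}, {"gripper": 60, "tx": 0, "ty": 0, "tz": 0, "rx": 0, "ry": 0, "rz": 0}])

```text
clock: 11.75
tool_pos: [0.4429, 0.2522, 0.2384]
orientation: [[-0.001, 0.969, -0.248], [-0.0, -0.248, -0.969], [-1.0, -0.001, 0.001]]
force: [0.3, -0.6, -1.4]
gripper_width: 0.683
```

```bash
python3 - <<'E'
from meas import *
st=monitor.state();print(st['tool_pos'],st['q'],st['orientation'].round(3))
m=camera_model("wrist");p,d=read_camera("wrist");cv2.imwrite('pics/w1.png',p)
W=cloud("wrist",d,m);b,g,r=[p[...,i].astype(int) for i in range(3)]
k,l,s,c=cv2.connectedComponentsWithStats(((r>110)&(g<70)&(b<70)).astype(np.uint8))
for i in range(1,k):
    if s[i,4]>40:
        q=W[l==i];t=q[q[:,2]>np.nanpercentile(q[:,2],99)-.003];print(s[i],np.nanmedian(q,0).round(4),'top',t.mean(0).round(4),(np.ptp(t,0)*1000).round(1), cv2.minEnclosingCircle((t[:,:2]*1000).astype(np.float32)))
E
```

```text
[0.44292886 0.25218428 0.23836792] [1.62880021e+01 1.99997390e+00 1.01290990e+02 6.85164309e-03
 7.67964669e+01 3.06335968e+01] [[-0.001  0.969 -0.248]
 [-0.    -0.248 -0.969]
 [-1.    -0.001  0.001]]
[327   0  10  15  49] [0.5666 0.3929 0.0006] top [0.5663 0.3933 0.0006] [11.1 11.8  3.1] ((564.2102661132812, 393.33685302734375), 7.574193000793457)
[289  11  27  25 109] [5.378e-01 3.852e-01 4.000e-04] top [5.335e-01 3.849e-01 5.000e-04] [31.1 17.7  3.7] ((532.53857421875, 386.1340637207031), 16.557865142822266)
[248  44  22  25 328] [0.4716 0.3557 0.1151] top [0.4716 0.3557 0.1152] [17.  18.   3.6] ((471.5531921386719, 355.9361877441406), 9.290575981140137)
[248 167  22  28 488] [0.4451 0.2507 0.1097] top [0.4443 0.2481 0.1101] [19.2 20.3  3.5] ((444.0845947265625, 247.95420837402344), 10.528416633605957)
[261 214  30  24 602] [0.4462 0.1624 0.0268] top [0.4485 0.1569 0.0293] [35.4 17.2  3.7] ((445.3740234375, 156.024169921875), 18.276521682739258)
[217 277  28  30 328] [0.3566 0.0641 0.0255] top [0.3577 0.0631 0.028 ] [26.2 20.7  3.5] ((355.725830078125, 63.080810546875), 13.9030179977417)
```

View pics/w1.png

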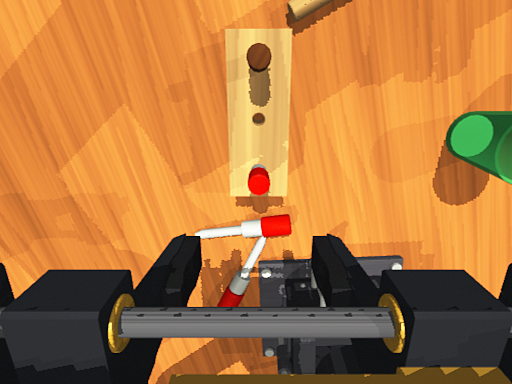

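The wrist view shows the pin knob at (259,181), with its top centre at (0.444, 0.248, 0.110), about 21 mm across. That is the 22 mm pin in the block, and the reamer is the other end at (259,56). The fallen red ones are far lower at z of about 29 mm. I'll descend and grip.

Request:
drive_tool(moves=[{"gripper": 60, "tx": 1, "ty": -4, "tz": -25, "rx": 0, "ry": 0, "rz": 0}, {"gripper": 60, "tx": 0, "ty": 0, "tz": -40, "rx": 0, "ry": 0, "rz": 0}, {"gripper": 60, "tx": 0, "ty": 0, "tz": -40, "rx": 0, "ry": 0, "rz": 0}, {"gripper": 60, "tx": 0, "ty": 0, "tz": -30, "rx": 0, "ry": 0, "rz": 0}, {"gripper": 60, "tx": 0, "ty": 0, "tz": -15, "rx": 0, "ry": 0, "rz": 0}, {"gripper": 60, "tx": 0, "ty": 0, "tz": -5, "rx": 0, "ry": 0, "rz": 0}, {"gripper": 60, "tx": 0, "ty": 0, "tz": 0, "rx": 0, "ry": 0, "rz": 0}])

```text
clock: 12.5
tool_pos: [0.4454, 0.2461, 0.0834]
orientation: [[-0.002, 0.967, -0.254], [-0.0, -0.254, -0.967], [-1.0, -0.001, 0.001]]
force: [-0.1, -0.5, 1.3]
gripper_width: 0.684
```

Request:
drive_tool(moves=[{"gripper": 60, "tx": -1, "ty": 2, "tz": -3, "rx": 0, "ry": 0, "rz": 0}, {"gripper": 15, "tx": 0, "ty": 0, "tz": 0, "rx": 0, "ry": 0, "rz": 0}, {"gripper": 15, "tx": 0, "ty": 0, "tz": 0, "rx": 0, "ry": 0, "rz": 0}, {"gripper": 15, "tx": 0, "ty": 0, "tz": 0, "rx": 0, "ry": 0, "rz": 0}, {"gripper": 15, "tx": 0, "ty": 0, "tz": 0, "rx": 0, "ry": 0, "rz": 0}, {"gripper": 15, "tx": 0, "ty": 0, "tz": 0, "rx": 0, "ry": 0, "rz": 0}, {"gripper": 15, "tx": 0, "ty": 0, "tz": 0, "rx": 0, "ry": 0, "rz": 0}], force=25)

```text
clock: 13.2
tool_pos: [0.4445, 0.249, 0.0811]
orientation: [[0.0, 0.967, -0.253], [0.0, -0.253, -0.967], [-1.0, 0.0, -0.0]]
force: [0.1, 0.5, 1.7]
gripper_width: 0.24
```

Request:
drive_tool(moves=[{"gripper": 15, "tx": 0, "ty": 0, "tz": 8, "rx": 0, "ry": 0, "rz": 0}, {"gripper": 15, "tx": 0, "ty": 0, "tz": 15, "rx": 0, "ry": 0, "rz": 0}, {"gripper": 15, "tx": 0, "ty": 0, "tz": 20, "rx": 0, "ry": 0, "rz": 0}, {"gripper": 15, "tx": 0, "ty": 0, "tz": 25, "rx": 0, "ry": 0, "rz": 0}, {"gripper": 15, "tx": 0, "ty": 0, "tz": 30, "rx": 0, "ry": 0, "rz": 0}, {"gripper": 15, "tx": 0, "ty": 0, "tz": 25, "rx": 0, "ry": 0, "rz": 0}, {"gripper": 15, "tx": 0, "ty": 0, "tz": 15, "rx": 0, "ry": 0, "rz": 0}, {"gripper": 15, "tx": 0, "ty": 0, "tz": 0, "rx": 0, "ry": 0, "rz": 0}])

```text
clock: 14.0
tool_pos: [0.4459, 0.2494, 0.2219]
orientation: [[0.005, 0.967, -0.253], [0.001, -0.253, -0.967], [-1.0, 0.005, -0.003]]
force: [-0.2, 1.2, -1.2]
gripper_width: 0.238
```

```bash
python3 - <<'E'
from meas import *
st=monitor.state();print(st['tool_pos'],st['gripper_width'])
p,d=read_camera("wrist");cv2.imwrite('pics/w2.png',p)
s,_=read_camera("scene");cv2.imwrite('pics/s2.png',cv2.resize(s[120:280,230:390],(560,560),interpolation=cv2.INTER_CUBIC))
E
```

```text
[0.44593962 0.24939401 0.22187885] 0.23827742141593425
```

View pics/w2.png

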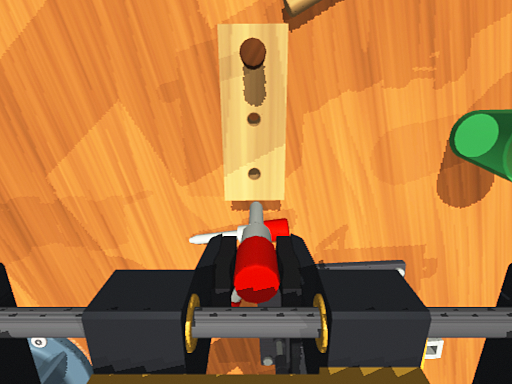

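View pics/s2.png

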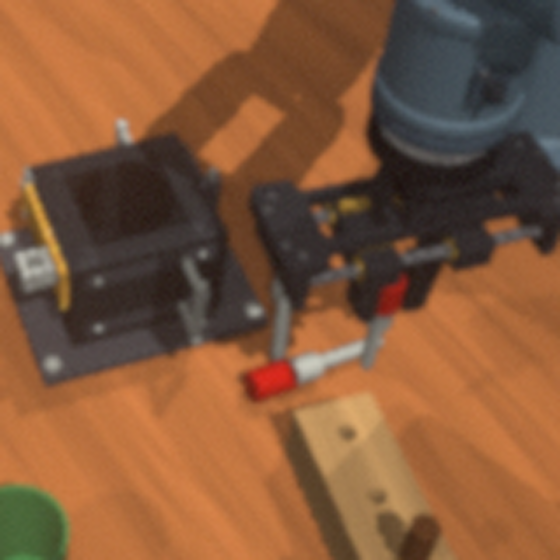

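The pin is held upright with its foot at (256,206), and the near hole is empty. I'll hover 60 mm short of the staple so the wrist camera sees both the loop and the pin foot.

Request:
drive_tool(moves=[{"gripper": 15, "tx": 12, "ty": -28, "tz": 0, "rx": 0, "ry": 0, "rz": 0}, {"gripper": 15, "tx": 17, "ty": -41, "tz": 0, "rx": 0, "ry": 0, "rz": 0}, {"gripper": 15, "tx": 17, "ty": -41, "tz": 0, "rx": 0, "ry": 0, "rz": 0}, {"gripper": 15, "tx": 17, "ty": -41, "tz": 0, "rx": 0, "ry": 0, "rz": 0}, {"gripper": 15, "tx": 17, "ty": -41, "tz": 0, "rx": 0, "ry": 0, "rz": 0}, {"gripper": 15, "tx": 17, "ty": -41, "tz": 0, "rx": 0, "ry": 0, "rz": 0}, {"gripper": 15, "tx": 17, "ty": -38, "tz": 0, "rx": 0, "ry": 0, "rz": 0}, {"gripper": 15, "tx": 10, "ty": -25, "tz": 0, "rx": 0, "ry": 0, "rz": 0}, {"gripper": 15, "tx": 0, "ty": 0, "tz": 0, "rx": 0, "ry": 0, "rz": 0}, {"gripper": 15, "tx": 0, "ty": 0, "tz": 0, "rx": 0, "ry": 0, "rz": 0}, {"gripper": 15, "tx": 0, "ty": 0, "tz": 0, "rx": 0, "ry": 0, "rz": 0}])

```text
clock: 15.2
tool_pos: [0.5676, -0.0459, 0.2179]
orientation: [[-0.002, 0.968, -0.252], [0.001, -0.252, -0.968], [-1.0, -0.002, -0.0]]
force: [-0.5, 0.5, -0.3]
gripper_width: 0.237
```

```bash
python3 - <<'E'
from meas import *
st=monitor.state();print(st['tool_pos'],st['gripper_width'],st['orientation'].round(3))
m=camera_model("wrist");p,d=read_camera("wrist");cv2.imwrite('pics/w3.png',p);np.save('w3.npy',d);np.save('w3m.npy',m,allow_pickle=True)
c=p[90:270,180:380];cv2.imwrite('pics/w3c.png',cv2.resize(c,None,fx=3,fy=3,interpolation=cv2.INTER_NEAREST))
E
```

```text
[ 0.56757231 -0.04587534  0.21789727] 0.23671952114396178 [[-0.002  0.968 -0.252]
 [ 0.001 -0.252 -0.968]
 [-1.    -0.002 -0.   ]]
```

View pics/w3.png

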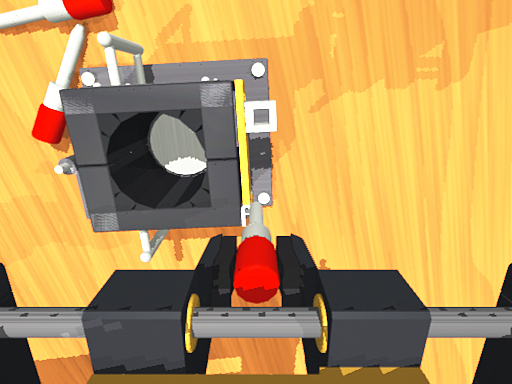

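View pics/w3c.png

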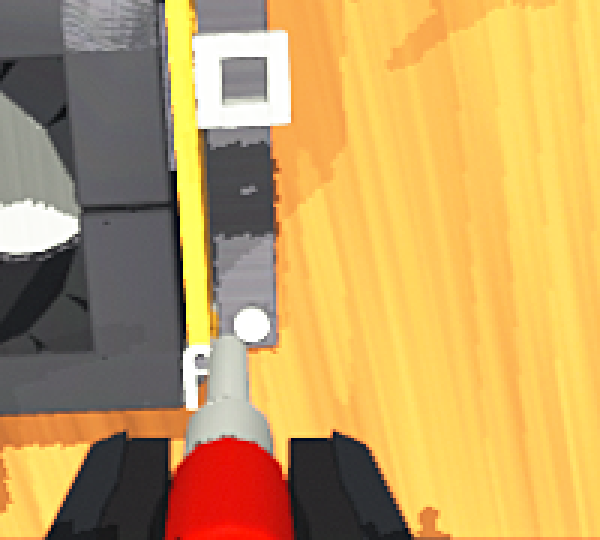

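```bash
python3 - <<'E'
from meas import *
m=np.load('w3m.npy',allow_pickle=True).item();p=cv2.imread('pics/w3.png');d=np.load('w3.npy');W=cloud("wrist",d,m)
X=np.array([.9789,-.2045]);Y=np.array([.2045,.9789])
g=cv2.cvtColor(p,cv2.COLOR_BGR2GRAY)
print(g[98:136:1,261]);print(g[117,244:282])
for u,v in[(261.5,116.7),(261.3,117.3)]: print('loop',ray("wrist",u,v,.104,m).round(4))
k=(W[...,2]>.1)&(W[...,2]<.109)&(W[...,0]>.565)&(W[...,1]>-.01);q=W[k]
print('staple depth rect',rect(q),np.median(q,0),len(q))
# loop corners
for u,v in[(253.5,109.2),(269.2,109.2),(253.5,124.5),(269.2,124.5)]: print(ray("wrist",u,v,.104,m)[:2].round(4))
# shank depth
for v in range(200,236,3):
    row=W[v,248:266];print(v,g[v,246:268],(row[:,2]*1000).round().astype(int)[[4,8,12]],(row[8]*1000).round(1))
E
```

```text
[132 132 152 236 255 255 254 254 253 255 255 106 142 142 145 140 133 134
 131 134 139 143 137 137 168 210 235 255 255 253 253 253 255 255 127 130
 136 139]
[225 247 255 254 254 254 254 255 255 244 104 127 131 132 131 131 133 134
 135 135 136 137 137 137 104 227 255 255 254 254 255 254 240 175 182 185
 185 184]
loop [0.5873 0.0112 0.104 ]
loop [0.5871 0.0108 0.104 ]
staple depth rect ([[563.7999877929688, -9.199999809265137], [596.5, -13.5], [603.5, 40.20000076293945], [570.9000244140625, 44.400001525878906]], array([54.1, 33. ]), 82.54) [0.58469358 0.01227588 0.10416341] 753
[0.5824 0.0188]
[0.595  0.0155]
[0.5793 0.0067]
[0.592  0.0034]
200 [236 237 237 222 146 174 130 123 153 152 143 124 199 255 255 255 255 255
 255 255 255 255] [13 12 18] [555.3 -93.   12.5]
203 [235 235 236 231 178 185 186 199 203 206 208 206 206 188 150 212 255 255
 255 255 175 115] [155 156  12] [568.6 -42.8 155.9]
206 [255 255 255 255 214 171 189 199 202 208 209 206 207 204 198 183 142 124
 139 137 163 179] [160 162 158] [568.6 -42.8 161.9]
209 [137 123 163 176 162 183 192 200 205 208 209 209 208 206 198 184 1
[... 451 characters left out ...]
128 141 138 161 187 196 201 205 202 206 212 210 209 209 204 192 167 206
 219 216 210 206] [187 187 184] [568.5 -43.2 186.6]
224 [126 145 166 220 227 199 202 204 205 207 207 206 204 201 200 197 194 199
 213 218 215 209] [199 200 199] [569.6 -39.1 200.1]
227 [177 190 195 196 199 201 205 206 208 210 208 207 207 203 201 198 195 190
 182 175 179 206] [203 204 203] [569.6 -39.1 204. ]
230 [186 194 199 198 202 204 206 207 208 211 208 208 205 204 201 198 196 190
 186 181 175 170] [207 208 207] [569.6 -39.2 207.7]
233 [191 197 200 203 205 207 207 212 215 216 215 213 209 205 200 198 194 190
 186 182 177 171] [212 212 210] [569.7 -38.9 212. ]<stdin>:13: RuntimeWarning: invalid value encountered in cast
```

Relative to the wrist camera, the loop is about (19.6, 59.3) mm from the pin axis, and the shank depth profile shows the pin vertical. I'll move over the loop, lower to just above it, and look again.

Request:
drive_tool(moves=[{"gripper": 15, "tx": 6, "ty": 20, "tz": 0, "rx": 0, "ry": 0, "rz": 0}, {"gripper": 15, "tx": 7, "ty": 22, "tz": 0, "rx": 0, "ry": 0, "rz": 0}, {"gripper": 15, "tx": 6, "ty": 17, "tz": 0, "rx": 0, "ry": 0, "rz": 0}, {"gripper": 15, "tx": 0, "ty": 0, "tz": -15, "rx": 0, "ry": 0, "rz": 0}, {"gripper": 15, "tx": 0, "ty": 0, "tz": -12, "rx": 0, "ry": 0, "rz": 0}, {"gripper": 15, "tx": 0, "ty": 0, "tz": 0, "rx": 0, "ry": 0, "rz": 0}, {"gripper": 15, "tx": 0, "ty": 0, "tz": 0, "rx": 0, "ry": 0, "rz": 0}, {"gripper": 15, "tx": 0, "ty": 0, "tz": 0, "rx": 0, "ry": 0, "rz": 0}])

```text
clock: 16.05
tool_pos: [0.5875, 0.0113, 0.1922]
orientation: [[0.0, 0.967, -0.254], [-0.0, -0.254, -0.967], [-1.0, 0.0, 0.0]]
force: [0.5, 0.1, -0.4]
gripper_width: 0.239
```

```bash
cat > look.py <<'E'
from meas import *
import sys
st=monitor.state();print(st['tool_pos'].round(4),st['force'].round(1),st['gripper_width'].round(3))
m=camera_model("wrist");p,d=read_camera("wrist");W=cloud("wrist",d,m)
cv2.imwrite(f'pics/{sys.argv[1]}.png',cv2.resize(p[130:290,180:340],None,fx=3.7,fy=3.7,interpolation=cv2.INTER_NEAREST))
for v in range(196,240,3):
    row=W[v];k=(row[:,2]>float(sys.argv[2]))&(abs(np.arange(512)-257)<16)
    if k.sum()>3:print(v,np.where(k)[0][[0,-1]],(row[k].mean(0)*1000).round(1))
k=(W[...,2]>.101)&(W[...,2]<.107)&(W[...,0]>.56)&(W[...,0]<.62)&(abs(W[...,1]-.012)<.03)
if k.sum()>20:print('staple px',np.argwhere(k).min(0),np.argwhere(k).max(0))
s,_=read_camera("scene");cv2.imwrite(f'pics/{sys.argv[1]}s.png',cv2.resize(s[120:240,200:320],(480,480),interpolation=cv2.INTER_CUBIC))
E
python3 look.py w4 .112
```

```text
Traceback (most recent call last):
  File "look.py", line 3, in <module>
    st=monitor.state();print(st['tool_pos'].round(4),st['force'].round(1),st['gripper_width'].round(3))
                                                                          ^^^^^^^^^^^^^^^^^^^^^^^^^
AttributeError: 'float' object has no attribute 'round'
```

```bash
sed -i "s/st\['gripper_width'\].round(3)/st['gripper_width']/" look.py; python3 look.py w4 .112
```

```text
[0.5875 0.0113 0.1922] [ 0.5  0.1 -0.4] 0.238541190000844
202 [253 257] [587.8  13.9 126.6]
205 [250 260] [587.8  13.8 132.4]
208 [249 261] [587.7  13.5 137.2]
211 [249 262] [588.2  13.2 142.4]
214 [249 262] [588.1  13.4 148. ]
217 [249 262] [588.1  13.4 153. ]
220 [248 262] [587.7  13.2 157.3]
223 [248 262] [588.3  15.5 166.8]
226 [246 265] [589.1  17.4 175.4]
229 [243 268] [589.   16.9 178.4]
232 [242 269] [588.9  16.6 181.6]
235 [242 270] [589.2  16.5 185.2]
238 [242 270] [589.6  17.9 191.4]
staple px [169 226] [229 269]
```

View pics/w4.png

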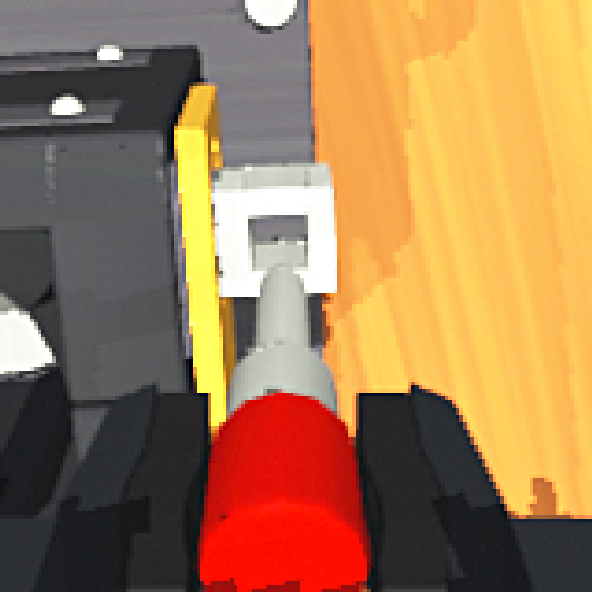

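View pics/w4s.png

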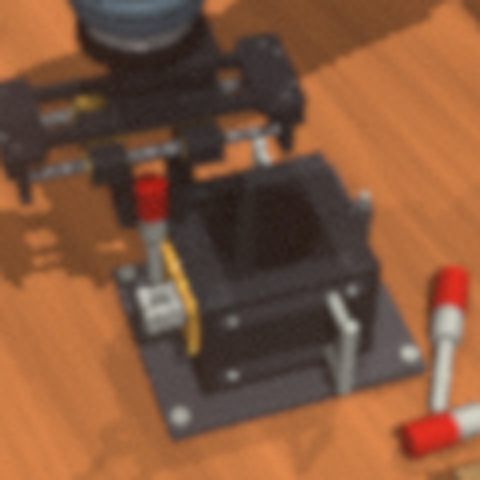

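```bash
python3 - <<'E'
from h import *
print(ray("wrist",255.4,195.5,.104).round(4))
for c in[(250,215),(308,215),(336,187),(336,297)]: print(c,ray("wrist",180+c[0]/3.7-.4,130+c[1]/3.7-.4,.104).round(4))
E
```

```text
[0.5876 0.0109 0.104 ]
(250, 215) [0.5828 0.0191 0.104 ]
(308, 215) [0.5952 0.0158 0.104 ]
(336, 187) [0.6027 0.0205 0.104 ]
(336, 297) [ 0.5965 -0.0047  0.104 ]
```

The pin axis is at about (587.0, 9.6) and the loop centre at about (587.5, 10.9) in the same camera. I'll shift +1.5 mm in y and start inserting gently.

Request:
drive_tool(moves=[{"gripper": 15, "tx": 0.3, "ty": 1.5, "tz": 0, "rx": 0, "ry": 0, "rz": 0}, {"gripper": 15, "tx": 0, "ty": 0, "tz": -6, "rx": 0, "ry": 0, "rz": 0}, {"gripper": 15, "tx": 0, "ty": 0, "tz": -5, "rx": 0, "ry": 0, "rz": 0}, {"gripper": 15, "tx": 0, "ty": 0, "tz": -4, "rx": 0, "ry": 0, "rz": 0}, {"gripper": 15, "tx": 0, "ty": 0, "tz": -3, "rx": 0, "ry": 0, "rz": 0}, {"gripper": 15, "tx": 0, "ty": 0, "tz": -3, "rx": 0, "ry": 0, "rz": 0}, {"gripper": 15, "tx": 0, "ty": 0, "tz": 0, "rx": 0, "ry": 0, "rz": 0}])

```text
clock: 16.85
tool_pos: [0.5875, 0.0135, 0.1703]
orientation: [[-0.001, 0.967, -0.253], [0.0, -0.253, -0.967], [-1.0, -0.001, 0.0]]
force: [-1.0, -1.3, 0.3]
gripper_width: 0.238
```

```bash
python3 look.py w5 .107
```

```text
[0.5875 0.0135 0.1703] [-1.  -1.3  0.3] 0.23754787150556544
205 [251 260] [588.   15.9 110.6]
208 [249 261] [587.6  15.7 115.4]
211 [249 262] [587.9  15.4 120.6]
214 [249 262] [588.   15.5 126.1]
217 [249 262] [587.9  15.5 131. ]
220 [248 262] [587.6  15.5 135.7]
223 [248 262] [588.2  17.6 144.9]
226 [246 265] [589.1  19.6 153.7]
229 [243 268] [588.9  19.1 156.6]
232 [242 269] [588.9  18.9 160. ]
235 [242 270] [589.1  18.6 163.3]
238 [242 270] [589.5  20.1 169.8]
staple px [174 224] [238 272]
```

View pics/w5.png

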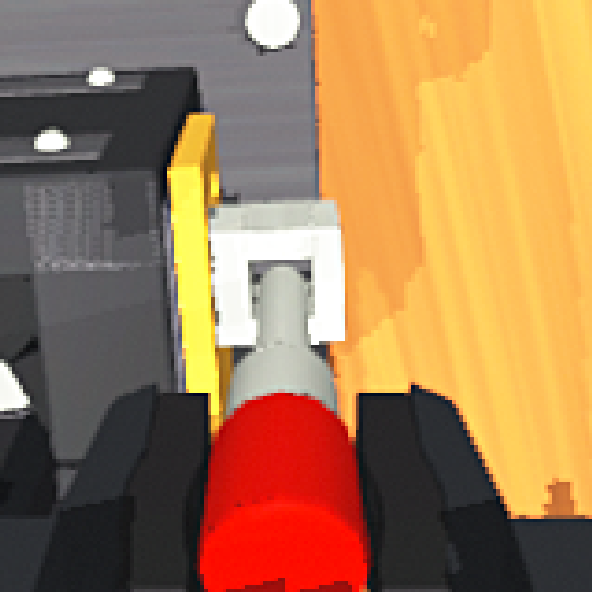

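The foot is inside the loop opening at crop (282,265) with no contact force. I'll push it down slowly.

Request:
drive_tool(moves=[{"gripper": 15, "tx": 0.3, "ty": -0.4, "tz": -4, "rx": 0, "ry": 0, "rz": 0}, {"gripper": 15, "tx": 0, "ty": 0, "tz": -5, "rx": 0, "ry": 0, "rz": 0}, {"gripper": 15, "tx": 0, "ty": 0, "tz": -5, "rx": 0, "ry": 0, "rz": 0}, {"gripper": 15, "tx": 0, "ty": 0, "tz": -5, "rx": 0, "ry": 0, "rz": 0}])

```text
clock: 17.35
tool_pos: [0.5879, 0.0131, 0.1513]
orientation: [[-0.0, 0.967, -0.253], [0.0, -0.253, -0.967], [-1.0, -0.0, 0.0]]
force: [-0.4, -0.0, -1.3]
gripper_width: 0.239
```

Request:
drive_tool(moves=[{"gripper": 15, "tx": 0, "ty": 0, "tz": -5, "rx": 0, "ry": 0, "rz": 0}, {"gripper": 15, "tx": 0, "ty": 0, "tz": -5, "rx": 0, "ry": 0, "rz": 0}, {"gripper": 15, "tx": 0, "ty": 0, "tz": -5, "rx": 0, "ry": 0, "rz": 0}, {"gripper": 15, "tx": 0, "ty": 0, "tz": 0, "rx": 0, "ry": 0, "rz": 0}])

```text
clock: 17.75
tool_pos: [0.5875, 0.0131, 0.1359]
orientation: [[-0.002, 0.967, -0.253], [0.0, -0.253, -0.967], [-1.0, -0.002, 0.0]]
force: [-0.6, -0.9, -0.3]
gripper_width: 0.238
```

Inserting freely, with about 11 mm left.

Request:
drive_tool(moves=[{"gripper": 15, "tx": 0, "ty": 0, "tz": -4, "rx": 0, "ry": 0, "rz": 0}, {"gripper": 15, "tx": 0, "ty": 0, "tz": -3, "rx": 0, "ry": 0, "rz": 0}, {"gripper": 15, "tx": 0, "ty": 0, "tz": -2, "rx": 0, "ry": 0, "rz": 0}, {"gripper": 15, "tx": 0, "ty": 0, "tz": 0, "rx": 0, "ry": 0, "rz": 0}])

```text
clock: 18.15
tool_pos: [0.5879, 0.0131, 0.1276]
orientation: [[-0.001, 0.967, -0.253], [0.0, -0.253, -0.967], [-1.0, -0.001, 0.0]]
force: [-0.7, 0.1, -1.2]
gripper_width: 0.24
```

Request:
drive_tool(moves=[{"gripper": 15, "tx": 0, "ty": 0, "tz": -1, "rx": 0, "ry": 0, "rz": 0}, {"gripper": 15, "tx": 0, "ty": 0, "tz": -1, "rx": 0, "ry": 0, "rz": 0}, {"gripper": 15, "tx": 0, "ty": 0, "tz": 0, "rx": 0, "ry": 0, "rz": 0}])

```text
clock: 18.45
tool_pos: [0.588, 0.013, 0.1259]
orientation: [[-0.0, 0.967, -0.253], [0.0, -0.253, -0.967], [-1.0, -0.0, 0.0]]
force: [0.2, -0.2, -0.6]
gripper_width: 0.237
```

Request:
drive_tool(moves=[{"gripper": 15, "tx": 0, "ty": 0, "tz": -1, "rx": 0, "ry": 0, "rz": 0}, {"gripper": 15, "tx": 0, "ty": 0, "tz": -1, "rx": 0, "ry": 0, "rz": 0}, {"gripper": 15, "tx": 0, "ty": 0, "tz": 0, "rx": 0, "ry": 0, "rz": 0}])

```text
clock: 18.75
tool_pos: [0.5883, 0.013, 0.1251]
orientation: [[0.001, 0.968, -0.253], [-0.0, -0.253, -0.968], [-1.0, 0.001, 0.0]]
force: [-2.5, -0.0, 5.7]
gripper_width: 0.235
```

```bash
python3 look.py w6 .107
```

```text
[0.5883 0.013  0.1251] [-2.5 -0.   5.7] 0.2354691448329006
226 [247 263] [589.8  19.5 109. ]
229 [244 267] [589.9  18.8 111.7]
232 [242 268] [589.3  18.8 115.2]
235 [242 269] [589.8  18.5 118.6]
238 [242 270] [590.4  19.5 124.3]
staple px [192 214] [248 274]
```

View pics/w6.png

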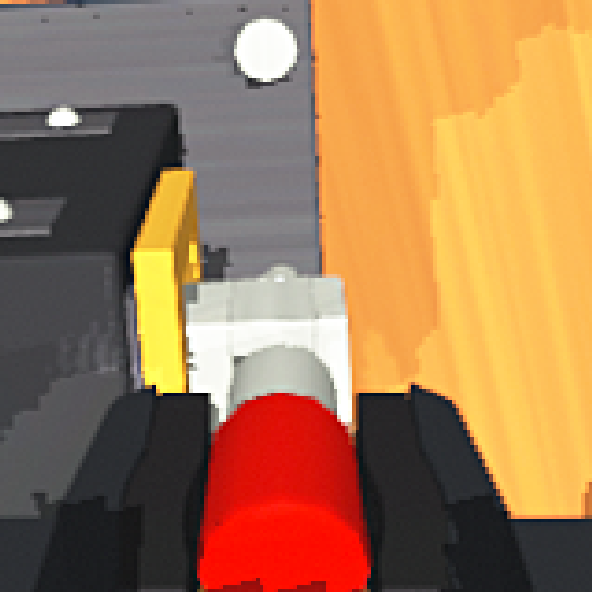

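The collar sits on the staple at crop (283,380), with a z reaction of 5.7 N at TCP z 0.125 as predicted. I'll release and lift away.

Request:
drive_tool(moves=[{"gripper": 45, "tx": 0, "ty": 0, "tz": 1, "rx": 0, "ry": 0, "rz": 0}, {"gripper": 45, "tx": 0, "ty": 0, "tz": 0, "rx": 0, "ry": 0, "rz": 0}, {"gripper": 45, "tx": 0, "ty": 0, "tz": 0, "rx": 0, "ry": 0, "rz": 0}, {"gripper": 45, "tx": 0, "ty": 0, "tz": 0, "rx": 0, "ry": 0, "rz": 0}])

```text
clock: 19.25
tool_pos: [0.588, 0.013, 0.1247]
orientation: [[-0.0, 0.967, -0.253], [0.0, -0.253, -0.967], [-1.0, -0.0, 0.0]]
force: [1.0, -0.1, -0.1]
gripper_width: 0.508
```

Request:
drive_tool(moves=[{"gripper": 45, "tx": 0, "ty": 0, "tz": 10, "rx": 0, "ry": 0, "rz": 0}, {"gripper": 45, "tx": 0, "ty": 0, "tz": 20, "rx": 0, "ry": 0, "rz": 0}, {"gripper": 45, "tx": 0, "ty": 0, "tz": 30, "rx": 0, "ry": 0, "rz": 0}, {"gripper": 45, "tx": 0, "ty": 0, "tz": 40, "rx": 0, "ry": 0, "rz": 0}, {"gripper": 45, "tx": 0, "ty": -30, "tz": 25, "rx": 0, "ry": 0, "rz": 0}, {"gripper": 45, "tx": 0, "ty": -45, "tz": 0, "rx": 0, "ry": 0, "rz": 0}, {"gripper": 45, "tx": 0, "ty": -45, "tz": 0, "rx": 0, "ry": 0, "rz": 0}, {"gripper": 45, "tx": 0, "ty": -45, "tz": 0, "rx": 0, "ry": 0, "rz": 0}, {"gripper": 45, "tx": 0, "ty": -25, "tz": 0, "rx": 0, "ry": 0, "rz": 0}, {"gripper": 45, "tx": 0, "ty": 0, "tz": 0, "rx": 0, "ry": 0, "rz": 0}])

```text
clock: 20.25
tool_pos: [0.5878, -0.1806, 0.2505]
orientation: [[0.0, 0.966, -0.257], [-0.001, -0.257, -0.966], [-1.0, 0.001, 0.001]]
force: [0.1, 0.1, 0.3]
gripper_width: 0.511
```

```bash
python3 - <<'E'
from meas import *
st=monitor.state();print(st['clock'],st['tool_pos'],st['force'])
p,d=read_camera("top");s,ds=read_camera("scene")
a=cv2.resize(p[150:270,205:325],(400,400),interpolation=cv2.INTER_CUBIC)
b=cv2.resize(s[130:250,200:320],(400,400),interpolation=cv2.INTER_CUBIC)
cv2.imwrite('pics/f1.png',np.hstack([a,b]));cv2.imwrite('pics/f2.png',p);cv2.imwrite('pics/f3.png',s)
th=np.radians(-11.8);X=np.array([np.cos(th),np.sin(th)]);Y=np.array([-X[1],X[0]])
W=cloud("top",d);xp=W[...,:2]@X*1000-481.5;yp=W[...,:2]@Y*1000-100.3
k=(W[...,2]>.11)&(W[...,2]<.125)&(xp>71)&(xp<79)&(yp>-50)&(yp<60)
print('hasp slope',np.polyfit(yp[k],xp[k],1))
for n,im,dd in(("top",p,d),("scene",s,ds)):
    Wn=cloud(n,dd);bb,g,r=[im[...,i].astype(int) for i in range(3)]
    k=(r>110)&(g<70)&(bb<70)&(Wn[...,2]>.1);q=Wn[k];print(n,len(q),np.median(q,0).round(4),np.percentile(q[:,2],95).round(4))
    t=q[q[:,2]>.150]; 
    if len(t): print('  top',t.mean(0).round(4),len(t))
E
```

```text
20.25 [ 0.58780491 -0.18057901  0.25051063] [0.08119493 0.10796357 0.3479162 ]
hasp slope [-1.24811830e-03  7.34820908e+01]
top 31 [0.5829 0.0111 0.1522] 0.1546
  top [0.5852 0.0112 0.153 ] 22
scene 69 [0.5919 0.0178 0.1502] 0.1557
  top [0.5883 0.0109 0.159 ] 35
```

View pics/f1.png

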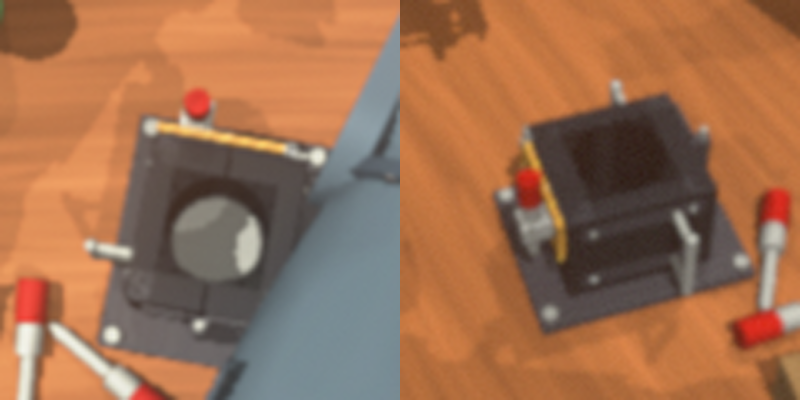

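View pics/f3.png

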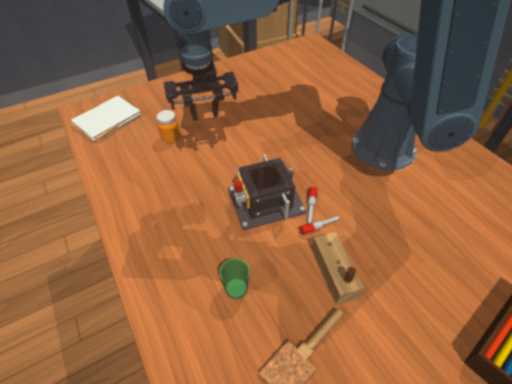

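The pin is seated: its knob top is at z of about 0.153–0.155, against 0.154 expected. The hasp is flat, the half is shut, and the tumbler, jar, paddle and reamer are in place. Handing in.

```bash
python3 - <<'E'
from plant import workorder,monitor
print(workorder.sign_off(),monitor.state()['clock'])
E
```

```text
the job is handed in; nothing more can be done
the job is handed in; nothing more can be done
```

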